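# Pack the keep-dry box and snap its lid shut

## Task

Pack the keep-dry box: slide every tape roll up off its post and put it in the empty bay with the raised floor, and push the pumice scrubber, teak grip up, down into the gap in the row of soaps until it stands fully home on the floor, easing the soaps apart without toppling them. Only when everything is in, swing the lid over and press its free edge down against the seal until the catch snaps and holds it shut. Leave the other things on the shelf where they are.

Things in the scene. Friction and masses are not known exactly. Their poses are not given: they have to be found in the camera images.
- drybox: Keep-dry box, white plastic, fixed to the shelf: 224 mm along its x, 221 mm along its y (-103 to +118 mm), rim 90 mm high; origin at its underside, yaw varies. A wall 72 mm high (x -8 to -2 mm) splits the inside (y -95 to +85 mm) into two bays. The lid is hinged along the +y side; a spring catch sits in the middle of the -y wall.
- row_bay (a point): Centre of the row bay's floor, 6 mm above the shelf, axes as the box. The bay is 97 mm along x and 180 mm along y, and holds the row of soaps, which runs along y.
- roll_bay (a point): Centre of the roll bay's floor, a raised grey floor 34 mm above the shelf and 56 mm below the rim, axes as the box. The bay is 107 mm along x and 180 mm along y and is empty at the start.
- lid (a joint): Lid angle, rad: 0 fully down, grows as it opens, 1.6 to 1.8 at the start. A stiff hinge: the lid stays where it is left; swinging it takes up to 5 N at its free edge. Over the last 6 mm at that edge it meets a springy seal and the catch: pressing it home takes 10 to 18 N straight down there. Caught it reads 0.010 to 0.020; let go uncaught it springs back above 0.03.
- lid_hinge (a point): Middle of the lid's hinge line, at x = 0, y = 115 mm, z = 94 mm of the box, on the lid's underside. The frame turns with the lid: x along the hinge, -y from the hinge to the free edge, z the lid's outward (upper) normal. The lid is a plate 226 mm along the hinge, 231 mm to its free edge, 10 mm thick, with a 14 mm skirt (28 mm at the clip tab in the middle) under the free edge.
- lid_edge (a point): Middle of the lid's free edge, on its upper (outer) face.
- catch (a joint): Spring catch nose in the box's front wall, m: 0 is fully out (also once the lid is caught), up to 0.008 while the lid's bar pushes it in.
- stand: Teak roll stand fixed to the shelf: base 236 x 70 x 14 mm, origin at its underside; three upright posts, 20 mm thick, in a row along its x at -78, 0 and +78 mm, tops 66 mm above the shelf.
- pumice_mid (a point): Pumice scrubber standing upright on the shelf, about 0.3 kg, its foot smooth; the point is its centre, half-way up. 78 mm high, 70 mm along its x. Its thickness is along its y: the grey stone is 30 mm thick at the foot, widening to 46 mm from 24 to 42 mm up; on top is a teak grip bar 26 mm thick, 60 mm long (along x), from 42 to 78 mm up.
- roll_a_mid (a point): Wound roll of off-white dressing tape, a ring 52 mm outside, 29 mm hole, 36 mm high, 70 g; may be absent. The point is its centre, its z axis the ring's axis. It starts flat on the stand's base with one of the posts through it.
- roll_b_mid (a point): Wound roll of off-white dressing tape, a ring 52 mm outside, 29 mm hole, 36 mm high, 70 g; may be absent. The point is its centre, its z axis the ring's axis. It starts flat on the stand's base with one of the posts through it.
- roll_c_mid (a point): Wound roll of off-white dressing tape, a ring 52 mm outside, 29 mm hole, 36 mm high, 70 g; may be absent. The point is its centre, its z axis the ring's axis. It starts flat on the stand's base with one of the posts through it.
- soap_1_mid (a point): Bar of soap standing on its long edge in the row bay, 80 mm along its x, 30 mm thick along its y, 42 mm high, 110 g; one of the five is absent and leaves a gap of about 38 mm in the row. The point is its centre.
- soap_2_mid (a point): Bar of soap standing on its long edge in the row bay, 80 mm along its x, 30 mm thick along its y, 42 mm high, 110 g; one of the five is absent and leaves a gap of about 38 mm in the row. The point is its centre.
- soap_3_mid (a point): Bar of soap standing on its long edge in the row bay, 80 mm along its x, 30 mm thick along its y, 42 mm high, 110 g; one of the five is absent and leaves a gap of about 38 mm in the row. The point is its centre.
- soap_4_mid (a point): Bar of soap standing on its long edge in the row bay, 80 mm along its x, 30 mm thick along its y, 42 mm high, 110 g; one of the five is absent and leaves a gap of about 38 mm in the row. The point is its centre.
- soap_5_mid (a point): Bar of soap standing on its long edge in the row bay, 80 mm along its x, 30 mm thick along its y, 42 mm high, 110 g; one of the five is absent and leaves a gap of about 38 mm in the row. The point is its centre.
- pump: White pump dispenser, 68 mm wide, 174 mm high, empty; origin at its underside. A bystander: leave it alone.
- cup: Blue plastic cup, 74 mm wide, 85 mm high; origin at its underside. A bystander: leave it alone.
- soap_holder: Teak soap holder, 120 x 80 x 26 mm. A bystander: leave it alone.
- comb: Wooden bead comb, 150 x 48 x 14 mm, lying flat. A bystander: leave it alone.
- nail_file: Steel nail file with dark handle, about 165 mm long, 9 mm high, lying flat. A bystander: leave it alone.
- jar: Amber glass jar, 60 mm wide, 70 mm high; origin at its underside. A bystander: leave it alone.
Mind the look-alikes: they are no part of the job. What is shaped like the part that bears soap_1_mid but black, pink or red is not meant.

How it is judged (in metres and radians):
On the way, in this order (a step that is already met when the one before it is completed fails the run):
1. Every roll present lies in the roll bay and the pumice stands fully home in the row, with the lid still open (x of roll_a_mid in the frame of drybox between 0 and 0.105 m and y of roll_a_mid in the frame of drybox between -0.095 and 0.085 m and z of roll_a_mid in the frame of drybox between 0.04 and 0.075 m and x of roll_b_mid in the frame of drybox between 0 and 0.105 m and y of roll_b_mid in the frame of drybox between -0.095 and 0.085 m and z of roll_b_mid in the frame of drybox between 0.04 and 0.075 m and x of roll_c_mid in the frame of drybox between 0 and 0.105 m and y of roll_c_mid in the frame of drybox between -0.095 and 0.085 m and z of roll_c_mid in the frame of drybox between 0.04 and 0.075 m and x of pumice_mid in the frame of drybox between -0.105 and -0.01 m and y of pumice_mid in the frame of drybox between -0.095 and 0.085 m and z of pumice_mid in the frame of drybox between 0.036 and 0.051 m and angle between pumice_mid's own z axis and vertical below 0.15 rad and value of joint lid above 0.3 rad), for 0.2 s.
2. The lid is pressed down until the catch holds it (value of joint lid below 0.024 rad and value of joint catch below 0.0025 m), for 0.2 s.
At the end, for the whole second after the job is handed in: Every roll present is in the roll bay (centre within the bay), the pumice stands in the row bay fully down (within 6 mm) and upright (within 0.15 rad), all soaps still stand in the row (within 0.3 rad), and the lid is held by the catch (lid below 0.024 rad, catch nose out again) (all of step 2 and x of roll_a_mid in the frame of drybox between 0 and 0.105 m and y of roll_a_mid in the frame of drybox between -0.095 and 0.085 m and z of roll_a_mid in the frame of drybox between 0.04 and 0.075 m and x of roll_b_mid in the frame of drybox between 0 and 0.105 m and y of roll_b_mid in the frame of drybox between -0.095 and 0.085 m and z of roll_b_mid in the frame of drybox between 0.04 and 0.075 m and x of roll_c_mid in the frame of drybox between 0 and 0.105 m and y of roll_c_mid in the frame of drybox between -0.095 and 0.085 m and z of roll_c_mid in the frame of drybox between 0.04 and 0.075 m and x of pumice_mid in the frame of drybox between -0.105 and -0.01 m and y of pumice_mid in the frame of drybox between -0.095 and 0.085 m and z of pumice_mid in the frame of drybox between 0.036 and 0.051 m and angle between pumice_mid's own z axis and vertical below 0.15 rad and x of soap_1_mid in the frame of drybox between -0.105 and -0.01 m and z of soap_1_mid in the frame of drybox between 0.018 and 0.036 m and angle between each of soap_1_mid, soap_2_mid, soap_3_mid, soap_4_mid, soap_5_mid's own z axis and vertical below 0.3 rad and x of soap_2_mid in the frame of drybox between -0.105 and -0.01 m and z of soap_2_mid in the frame of drybox between 0.018 and 0.036 m and x of soap_3_mid in the frame of drybox between -0.105 and -0.01 m and z of soap_3_mid in the frame of drybox between 0.018 and 0.036 m and x of soap_4_mid in the frame of drybox between -0.105 and -0.01 m and z of soap_4_mid in the frame of drybox between 0.018 and 0.036 m and x of soap_5_mid in the frame of drybox between -0.105 and -0.01 m and z of soap_5_mid in the frame of drybox between 0.018 and 0.036 m and velocity of joint lid below 0.05 rad/s); the robot touches nothing.
It fails at once if A soap is toppled (tilted beyond 0.8 rad) (angle between any of soap_1_mid, soap_2_mid, soap_3_mid, soap_4_mid, soap_5_mid's own z axis and vertical above 0.8 rad).
It fails at once if A bystander is shoved more than 5 cm or knocked over (distance of any of pump, cup, soap_holder, comb, nail_file, jar from where it was at the start of the episode above 0.05 m or angle between any of pump, cup, soap_holder, comb, nail_file, jar's own z axis and vertical above 0.6 rad).
Of roll_a, roll_b, roll_c only 2 to 3 are there at a start; the rules pass over those that are not, and their reading is None.
Of soap_2, soap_3, soap_4 only 2 to 2 are there at a start; the rules pass over those that are not, and their reading is None.
At some moment in a run one of pumice may be knocked a few centimetres aside while the robot is not near it.
Once in a run the grip may slacken for a moment while it holds something.
It also fails if it takes over 210 s, if anything falls off the work surface, if the arm or the gripper's body presses on something with over 40 N, if the wrist force passes 120 N, or if a joint passes its speed limit or range.

## Robot

A 6-joint arm with a two-finger parallel gripper is mounted at the origin on the work surface. World frame = base frame: x ahead of the robot, y to its left, z up, the work surface at z = 0. Lengths are in mm, angles in degrees, forces in N, time in s.
With the tool pointing down it reaches from about 300 to 850 mm from the base axis. Payload 4.2 kg.
Tool frame: the origin (TCP) lies midway between the tips of the shut fingers; the grasp point (between the pads) lies 19 mm behind it; x points along the fingers, z is the direction in which the jaws open and shut, and the axes are right-handed (so a half turn about x gives the same grasp; the last joint's range is limited). The gripper opens to 91 mm and grips with 3 to 60 N. Pads are 32 mm wide; open, the fingers measure 118 mm over their backs; the gripper's body (76 mm by 178 mm) begins 60 mm behind the grasp point.
Start: joints at [-73.568, 18.312, 89.639, -0, 72.044, -1.146], TCP at [173.659, -548.166, 213.976] pointing down, gripper open.
Joint ranges: [-177.97, 177.97], [-48.28, 115.42], [12.27, 149.76], [-77.06, 257.06], [2.81, 150.46], [-146.56, 146.56]. Speed limits (degrees/s): [147.25, 147.25, 180, 180, 180, 180].

## Interface

Orientations are given as [roll, pitch, yaw] about the fixed x, y, z axes, in that order (R = Rz(yaw) Ry(pitch) Rx(roll)).
In Python, from workcell import env gives the robot as it stands.
- The arm moves only by the tool send_rows, never from a script. Its argument "commands" is a list that holds one entry, the list of rows, each a list of 6 numbers: the shift along the tool's x, y, z normalised to -1 to 1, where 1 is 0.1 m, then the turn, a rotation vector about the tool's x, y, z normalised to -1 to 1, where 1 is 2 pi rad. In form: [[[x, y, z, wx, wy, wz], ...]]. A call has 1 to 20 rows; each row is the pose to reach, as a shift and turn from the pose commanded when the call began, along the tool's axes at that moment, turning the shorter way round; what a row does not reach only later rows make up. A row lasts 1/8 s, in which the tool goes at most 62.5 mm and 10.7 degrees, less where a joint would pass 70% of its speed; a pose out of reach is approached as far as the arm can. A call with a number of a shift or a turn outside -1 to 1 is refused whole. A call with a gripper value outside its range is refused whole. "jaw" is the closure, from -1 (fully open) to 1 (shut), so that 0 is half open, set as the call begins (left out, the last holds). The fingers move at their own pace and stop on an object; "force" is the grip in N (left out, the last holds). Time passes only in rows, so rows that repeat a pose let the fingers close. It gives the time, the measured TCP pose, the force and the opening at its end, in the units of the state.
- env.state(): the state, without advancing time (a new reading comes with each control period).
- env.grab_frame(name): name is "side" or "top" or "wrist"; returns (picture, depth): 400x640x3 uint8, red, green, blue; 400x640 float32, mm along the optical axis (not along the pixel's ray), 0 where there is no reading.
- env.get_calibration(name): a dict with "mtx" (3x3 intrinsics, pixels), "camera_from_world" (4x4, takes a point from world to camera coordinates). Camera axes: x right, y up, looking along -z (the intrinsics and any distortion apply to the point x, -y, -z); pixel columns grow to the right and rows downward; lengths in mm; the calibration is good to about 2 mm. A picture is of the moment at which its call begins: read the wrist's pose just before it. get_calibration takes no time and is no camera call; for the wrist camera it gives the pose at the moment of the call.
- env.job_done(): hands the job in, once; it reports no verdict.
The state is a dict: "time_s": time; "qpos": joint angles; "qvel": joint speeds; "effort": joint torques, N m; "ee_pos": TCP position; "ee_rot": TCP orientation; "force": force on the tool from outside, world axes, zero at the start; "torque": the same for the moment, N m; "gripper_width": finger opening in mm.
Only numpy, scipy, OpenCV 4.12 (cv2) and the standard library are available. Lean on these libraries where they do the work, as an engineer would, in place of code of your own. Each camera call takes 0.05 s, during which the arm holds its last target.

## Working session

There is one attempt and no reset: what is moved stays moved. The work goes in short steps, Python scripts to look and compute and a tool call to move; the robot and the scene stay as the last step left them, time stands still between calls to the robot, and variables do not carry over. Pictures are saved under pics/ and viewed, and the job is handed in when it is done.

Besides the shell and the picture viewer there is one more tool, called by a JSON object that holds its "op" and its "data". send_rows: Moves the arm, as the interface text tells. Its arguments: {"type":"object","properties":{"commands":{"type":"array","items":{"type":"array","items":{"type":"array","items":{"type":"number","minimum":-1,"maximum":1}}}},"jaw":{"type":"number"},"force":{"type":"number"}},"required":["commands"]}

```bash
ls; mkdir -p pics
python3 - <<'E'
from workcell import env
import cv2
print(env.state())
for n in("side","top","wrist"):
    p,d=env.grab_frame(n); cv2.imwrite(f"pics/{n}0.png",p[:,:,::-1]); c=env.get_calibration(n); print(n,c["mtx"],c["camera_from_world"],list(c), (d>0).mean())
E
```

```text
pics
{'time_s': 0.0, 'qpos': array([-7.35662846e+01,  1.83507235e+01,  8.97057142e+01, -2.32224047e-04,
        7.20428520e+01, -1.14758863e+00]), 'qvel': array([ 0.02567029, -0.08284364, -0.05743185,  0.07718392, -0.09957219,
        0.00596272]), 'effort': array([ 3.89961191e-03, -4.12450218e+01, -2.31971991e+01,  7.31169200e-02,
        4.58566484e-02, -1.51323884e-04]), 'ee_pos': array([ 173.52700446, -547.67083127,  213.13415888]), 'ee_rot': array([178.97981802,  89.90071003, 106.56119384]), 'force': array([ 0.32198605, -0.954242  , -0.5933818 ]), 'torque': array([-0.0494629 , -0.04885312,  0.01782518]), 'gripper_width': 90.95346807860376}
side [[487.34739109   0.         315.02483575]
 [  0.         487.34739109 195.63339724]
 [  0.           0.           1.        ]] [[-6.70110740e-01 -7.42189030e-01 -1.03459720e-02  4.32591178e+02]
 [ 4.94726003e-01 -4.56984541e-01  7.39196396e-01 -3.32333023e+02]
 [-5.53351406e-01  4.90225022e-01  6.73410461e-01 -1.17507629e+03]
 [ 0.00000000e+00  0.00000000e+00  0.00000000e+00  1.00000000e+00]] ['mtx', 'camera_from_world'] 0.995875
top [[36
[... 177 characters left out ...]
3324559e+01]
 [ 9.76948153e-01 -5.79816800e-02  2.05451772e-01 -6.02030954e+02]
 [-2.05341427e-01  7.91914809e-03  9.78658360e-01 -9.52375908e+02]
 [ 0.00000000e+00  0.00000000e+00  0.00000000e+00  1.00000000e+00]] ['mtx', 'camera_from_world'] 0.99618359375
wrist [[310.11444115   0.         324.62345753]
 [  0.         310.11444115 198.52947107]
 [  0.           0.           1.        ]] [[ 3.02168635e-01 -9.53253825e-01 -1.12314098e-03 -5.73955144e+02]
 [ 9.12561703e-01  2.89609952e-01 -2.88716493e-01  3.26292520e+01]
 [ 2.75545374e-01  8.62161332e-02  9.57413978e-01 -3.92939310e+02]
 [ 0.00000000e+00  0.00000000e+00  0.00000000e+00  1.00000000e+00]] ['mtx', 'camera_from_world'] 0.995953125
```

View pics/top0.png

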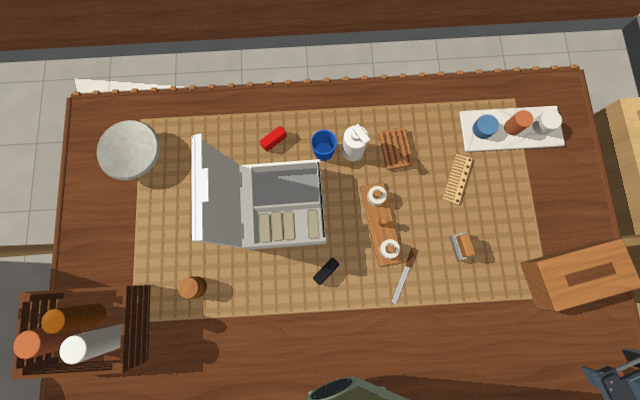

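View pics/side0.png

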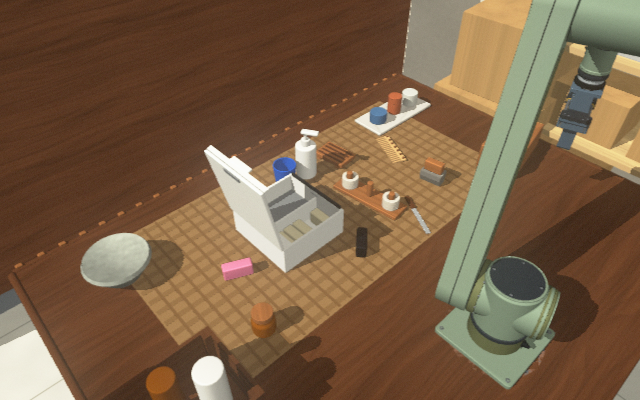

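View pics/wrist0.png

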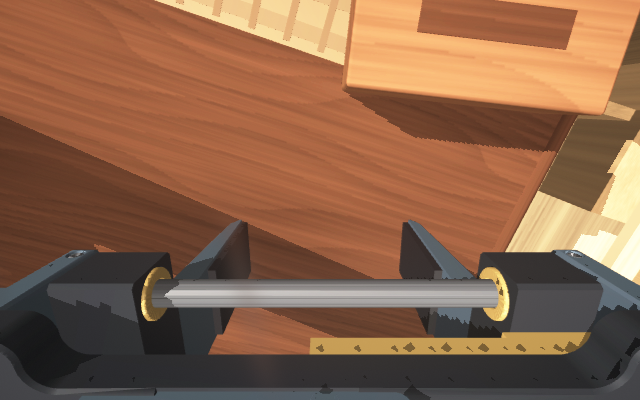

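The top view shows the open box at about (285,205) with its hinge to the left (+y). The soap gap is at (300,225), the rolls are at (377,196) and (390,249), and the pumice is at (462,246). Only two rolls are visible, since the middle post is bare. Next I'll take measurements.

```bash
cat > h.py <<'E'
from workcell import env
import numpy as np, cv2
from scipy.spatial.transform import Rotation as R
def cal(n):
    c=env.get_calibration(n); return c["mtx"],c["camera_from_world"]
def pts(d,K,T):
    v,u=np.mgrid[0:d.shape[0],0:d.shape[1]]
    P=np.stack([(u-K[0,2])/K[0,0]*d,-(v-K[1,2])/K[1,1]*d,-d],-1)
    return (P-T[:3,3])@T[:3,:3]
def pix(p,K,T):
    q=T[:3,:3]@np.array(p,float)+T[:3,3]; return K[0,0]*q[0]/-q[2]+K[0,2], K[1,1]*-q[1]/-q[2]+K[1,2]
def tool():
    s=env.state(); return s,np.array(s["ee_pos"]),R.from_euler("xyz",s["ee_rot"],degrees=True)
def delta(tp,tr):  # target pos(mm), target Rotation -> row
    s,p,r=tool(); dp=r.inv().apply(np.array(tp)-p)/100; dr=(r.inv()*tr).as_rotvec()/(2*np.pi)
    return np.round(dp,4),np.round(dr,4)
def down(yaw): # tool x down, tool z (jaw) along world yaw deg
    z=np.array([np.cos(np.radians(yaw)),np.sin(np.radians(yaw)),0]);x=np.array([0,0,-1.]);y=np.cross(z,x)
    return R.from_matrix(np.stack([x,y,z],1))
def grab(n):
    K,T=cal(n); p,d=env.grab_frame(n); return p,pts(d,K,T),K,T
E
python3 - <<'E'
from h import *
p,W,K,T=grab("top"); np.save("W0.npy",W); cv2.imwrite("pics/topc.png",cv2.resize(p[110:310,180:500],(0,0),fx=2.5,fy=2.5,interpolation=cv2.INTER_CUBIC)[:,:,::-1])
hh=np.clip(W[110:310,180:500,2],0,140)
cv2.imwrite("pics/toph.png",cv2.resize((hh/140*255).astype(np.uint8),(0,0),fx=2.5,fy=2.5,interpolation=cv2.INTER_NEAREST))
for u,v in[(377,196),(377,185),(390,249),(390,238),(386,219),(465,245),(457,247),(313,222),(289,225),(301,225),(285,180),(260,225),(240,120),(420,170),(340,300)]: print(u,v,W[v,u].round(1))
E
```

```text
377 196 [ 604.3 -117.3   61.6]
377 185 [ 646.5 -127.8   16.1]
390 249 [ 456.7 -138.2   66.4]
390 238 [ 490.9 -151.5   11.2]
386 219 [ 538.3 -135.5   64.7]
465 245 [ 454.8 -334.5   79.4]
457 247 [ 452.9 -327.1   40.2]
313 222 [544.6  63.8  45.6]
289 225 [539.8 130.4  47.8]
301 225 [543.6  99.3   7.1]
285 180 [673.  137.9  32.6]
260 225 [544.3 210.2  49.8]
240 120 [882.4 272.6  -3.6]
420 170 [ 687.2 -261.1    5.2]
340 300 [328.9   1.6   2.8]
```

View pics/topc.png

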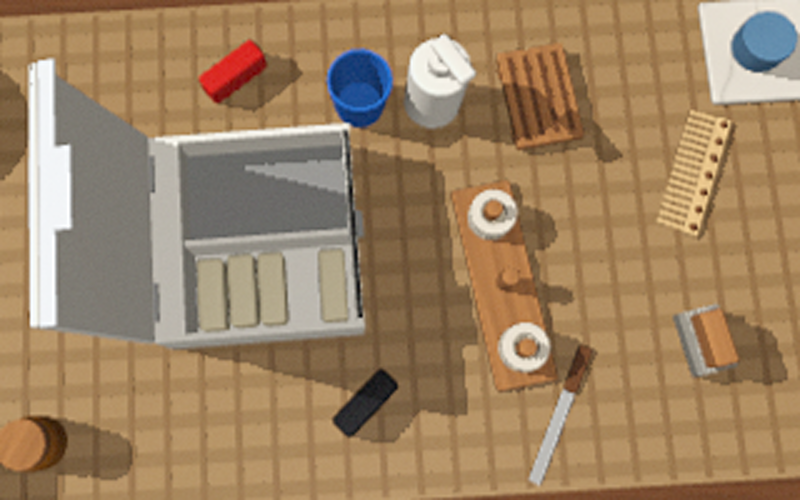

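View pics/toph.png

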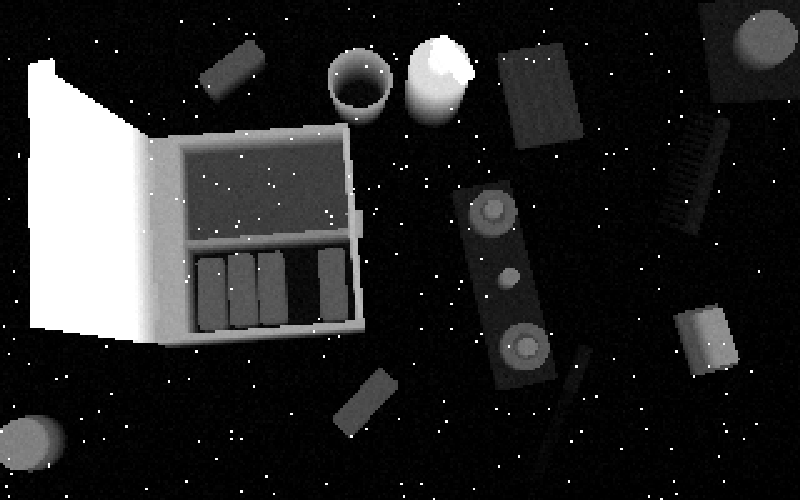

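Run:
```python
from h import *
W=np.load("W0.npy")
v,u=np.mgrid[0:400,0:640]
def reg(u0,u1,v0,v1,z0,z1): return W[(u>=u0)&(u<u1)&(v>=v0)&(v<v1)&(W[...,2]>z0)&(W[...,2]<z1)]
def rect(P,n):
    P=P.astype(np.float32); c,s,a=cv2.minAreaRect(P[:,:2]); print(n,len(P),np.round(c,1),np.round(s,1),round(a,1),"med z",np.median(P[:,2]).round(1)); return c,s,a
def fil(P,k=3,r=6):
    from scipy.spatial import cKDTree as T
    t=T(P[:,:2]); n=np.array([len(q) for q in t.query_ball_point(P[:,:2],r)]); return P[n>=k+1]
for n,a in dict(r1=(366,388,184,208),r2=(378,403,237,260)).items():
    P=fil(reg(*a,43,57)); (c,r)=cv2.minEnclosingCircle(P[:,:2].astype(np.float32)); print(n,np.round(c,1),r, P[:,:2].mean(0).round(1))
    P=fil(reg(*a,60,72)); print(" post",P[:,:2].mean(0).round(1),len(P))
P=fil(reg(378,392,214,227,58,72));print("post mid",P[:,:2].mean(0).round(1),len(P))
rect(fil(reg(450,478,230,262,70,86)),"grip")
rect(fil(reg(448,478,230,262,34,50)),"stone")
rect(fil(reg(360,405,180,270,8,22)),"base")
for n,a in dict(s1=(258,271,205,245),s2=(271,283,205,245),s3=(283,295,205,245),s4=(306,320,205,245)).items(): rect(fil(reg(*a,42,55)),n)
rim=fil(reg(240,330,155,252,84,97)); 
# outer edges via binary mask of region
rect(rim,"rim")
wall=fil(reg(255,320,198,212,64,80)); l=cv2.fitLine(wall[:,:2].astype(np.float32),cv2.DIST_HUBER,0,.01,.01).ravel(); print("wall",l,np.degrees(np.arctan2(l[1],l[0])))
fr=fil(reg(318,330,160,245,80,97)); l=cv2.fitLine(fr[:,:2].astype(np.float32),cv2.DIST_HUBER,0,.01,.01).ravel(); print("front",l,np.degrees(np.arctan2(l[1],l[0])),fr[:,1].min(),fr[:,0].min(),fr[:,0].max())
# front wall outermost per x
nr=fil(reg(245,326,235,252,84,97)); l=cv2.fitLine(nr[:,:2].astype(np.float32),cv2.DIST_HUBER,0,.01,.01).ravel(); print("near",l,np.degrees(np.arctan2(l[1],l[0])))
fa=fil(reg(245,322,155,175,84,97)); l=cv2.fitLine(fa[:,:2].astype(np.float32),cv2.DIST_HUBER,0,.01,.01).ravel(); print("far",l,np.degrees(np.arctan2(l[1],l[0])))
L=reg(185,245,120,250,110,400)
c=L.mean(0); U,S,V=np.linalg.svd(L[::5]-c); print("lid pl",c,V[2],L[:,2].max(), L[L[:,2]>300].mean(0), np.percentile(L[:,2],[1,99]))
```

```text
r1 [ 612.3 -119.9] 26.015134811401367 [ 611.5 -119.4]
 post [ 612.8 -118.1] 38
r2 [ 461.  -141.6] 25.96584701538086 [ 460.5 -140.9]
 post [ 459.1 -140.3] 44
post mid [ 536.  -128.5] 44Traceback (most recent call last):
  File "<stdin>", line 14, in <module>
  File "<stdin>", line 6, in rect
cv2.error: OpenCV(4.12.0) /io/opencv/modules/imgproc/src/convhull.cpp:143: error: (-215:Assertion failed) total >= 0 && (depth == CV_32F || depth == CV_32S) in function 'convexHull'
```

```bash
cat > m.py <<'E'
from h import *
from scipy.spatial import cKDTree as KT
v,u=np.mgrid[0:400,0:640]
def reg(W,u0,u1,v0,v1,z0,z1): return W[(u>=u0)&(u<u1)&(v>=v0)&(v<v1)&(W[...,2]>z0)&(W[...,2]<z1)]
def rect(P,n):
    P=np.ascontiguousarray(P[:,:3]).astype(np.float32); c,s,a=cv2.minAreaRect(np.ascontiguousarray(P[:,:2])); print(n,len(P),np.round(c,1),np.round(s,1),round(a,1),"med z",np.median(P[:,2]).round(1)); return c,s,a
def fil(P,k=3,r=6):
    t=KT(P[:,:2]); n=np.array([len(q) for q in t.query_ball_point(P[:,:2],r)]); return P[n>=k+1]
def line(P,n):
    l=cv2.fitLine(np.ascontiguousarray(P[:,:2].astype(np.float32)),cv2.DIST_HUBER,0,.01,.01).ravel(); print(n,l.round(3),"ang",np.degrees(np.arctan2(l[1],l[0])).round(2)%180)
E
python3 - <<'E'
from m import *
W=np.load("W0.npy")
r=lambda *a: fil(reg(W,*a))
rect(r(450,478,230,262,70,86),"grip")
rect(r(448,478,230,262,34,50),"stone")
rect(r(360,405,180,270,8,22),"base")
for n,a in dict(s1=(258,271,205,245),s2=(271,283,205,245),s3=(283,295,205,245),s4=(306,320,205,245)).items(): rect(r(*a,42,55),n)
rect(r(240,330,155,252,84,97),"rim")
line(r(255,320,198,212,64,80),"wall")
line(r(318,330,160,245,80,97),"front")
line(r(262,318,235,252,84,97),"near")
line(r(262,318,155,175,84,97),"far")
L=r(185,245,120,250,110,400)
c=L.mean(0); U,S,V=np.linalg.svd(L[::5]-c,full_matrices=False); print("lid pl",c,V[2],S, np.percentile(L[:,2],[1,99]))
T=L[L[:,2]>np.percentile(L[:,2],90)]; print(T.min(0),T.max(0),T.mean(0))
E
```

```text
grip 232 [ 456.7 -341.5] [59.5 26.3] 9.4 med z 77.0
stone 184 [ 456.7 -340.8] [70.1 45.1] 12.0 med z 42.0
base 1334 [ 536.5 -129.6] [235.6  70.9] 8.2 med z 13.8
s1 313 [545.  200.3] [32.4 90.7] 89.1 med z 47.6
s2 309 [546.5 166.4] [87.9 30.2] 1.7 med z 47.7
s3 306 [539.2 132.9] [104.8  30. ] 0.9 med z 47.7
s4 317 [540.4  65.3] [104.6  29.6] 0.5 med z 47.7
rim 1473 [598.8 142.4] [225.1 226.8] 0.9 med z 90.1
wall [ 2.00000e-02 -1.00000e+00  5.92910e+02  1.33325e+02] ang 91.17
front [ 9.9800e-01 -5.8000e-02  5.5782e+02  3.8084e+01] ang 176.69
near [ 1.70000e-02 -1.00000e+00  4.89961e+02  1.27429e+02] ang 91.0
far [ 1.60000e-02 -1.00000e+00  7.06613e+02  1.18066e+02] ang 90.91
lid pl [590.68109734 280.56828729 241.44872385] [ 0.01582746 -0.98675307  0.16145548] [2077.1267688  1956.15496265  172.33464372] [113.5986503  326.03947742]
[482.86763897 269.57153468 322.83907112] [707.73674947 301.80720051 328.86069077] [598.91798802 282.59653225 324.35457191]
```

Run:
```python
from h import *
s,p,r=tool(); M=r.as_matrix(); print("x",M[:,0].round(3),"y",M[:,1].round(3),"z",M[:,2].round(3))
for y in (8,-172): print(y,delta([612,-119.5,140],down(y)))
```

```text
x [-0.     0.001 -1.   ] y [0.953 0.302 0.   ] z [ 0.302 -0.953 -0.001]
8 (array([ 0.7374,  5.4734, -2.7592]), array([-2.234e-01, -1.000e-04, -1.000e-04]))
-172 (array([ 0.7374,  5.4734, -2.7592]), array([ 2.766e-01, -1.000e-04,  1.000e-04]))
```

{"op": "send_rows", "data": {"commands": [[[0,0.2,-0.1,-0.028,0,0],[0,0.4,-0.2,-0.056,0,0],[0,0.6,-0.3,-0.084,0,0],[0,0.8,-0.4,-0.112,0,0],[0,1,-0.5,-0.14,0,0],[0,1,-0.6,-0.168,0,0],[0,1,-0.7,-0.196,0,0],[0,1,-0.8,-0.2234,0,0],[0,1,-0.9,-0.2234,0,0]]], "jaw": -0.58, "force": 20}}

```text
time_s: 1.32
ee_pos: [241.6, -431.7, 213.8]
ee_rot: [109.8, 90.0, 117.7]
force: [-0.2, -0.3, 1.2]
gripper_width: 72.4
```

Run:
```python
from h import *
print(tool()[0]); print(delta([612,-119.5,140],down(8)))
```

```text
{'time_s': 1.325, 'qpos': array([-6.20918568e+01,  1.10811710e+01,  9.97105946e+01,  6.47070934e-05,
        6.92225206e+01, -6.99781312e+01]), 'qvel': array([ 1.58530301, -7.20043776,  9.29223026,  0.07163021, -2.27184135,
        4.16773795]), 'effort': array([-1.49439722e-01, -3.30819511e+01, -2.29960155e+01, -2.26956792e-02,
        1.20254327e-01, -3.82012138e-01]), 'ee_pos': array([ 241.6435108 , -431.65786855,  213.82194935]), 'ee_rot': array([109.77925758,  89.98571372, 117.66550893]), 'force': array([-0.19901095, -0.31632758,  1.19540385]), 'torque': array([ 0.03284194, -0.10799446, -0.02417955]), 'gripper_width': 72.41747186549489}
(array([0.7385, 2.5837, 4.0969]), array([-0.0003, -0.    , -0.    ]))
```

{"op": "send_rows", "data": {"commands": [[[0,0.3,0.5,0,0,0],[0,0.6,1,0,0,0]]]}}

```text
time_s: 1.58
ee_pos: [333.0, -358.2, 214.0]
ee_rot: [-48.5, 90.0, -40.8]
force: [0.3, -0.5, 0.2]
gripper_width: 72.1
```

{"op": "send_rows", "data": {"commands": [[[0,0.3,0.5,0,0,0],[0,0.6,1,0,0,0]]]}}

```text
time_s: 1.82
ee_pos: [424.3, -284.2, 214.1]
ee_rot: [-60.8, 90.0, -53.0]
force: [0.6, 0.6, -0.2]
gripper_width: 72.2
```

{"op": "send_rows", "data": {"commands": [[[0,0.3,0.5,0,0,0],[0,0.7,1,0,0,0]]]}}

```text
time_s: 2.08
ee_pos: [512.7, -202.2, 213.9]
ee_rot: [-64.4, 90.0, -56.7]
force: [0.1, -0.1, 0.4]
gripper_width: 71.9
```

{"op": "send_rows", "data": {"commands": [[[0,0.3,0.5,0,0,0],[0.1,0.6,1,0,0,0],[0.2,0.6,1,0,0,0],[0.2,0.6,1,0,0,0]]]}}

```text
time_s: 2.58
ee_pos: [600.8, -130.0, 192.6]
ee_rot: [169.8, 89.8, 177.8]
force: [0.2, -0.3, -1.4]
gripper_width: 72.4
```

Run:
```python
from m import *
print(delta([612,-119.5,19],down(8)))
p,W,K,T=grab("wrist"); cv2.imwrite("pics/w1.png",p[:,:,::-1])
print([pix(q,K,T) for q in ([612,-119.5,50],[536,-129,66])])
```

```text
(array([1.7352, 0.0873, 0.1313]), array([-0.0002, -0.0006, -0.0001]))
[(np.float64(336.96598514980855), np.float64(179.19100348882318)), (np.float64(260.08607623716773), np.float64(181.7169824928368))]
```

View pics/w1.png

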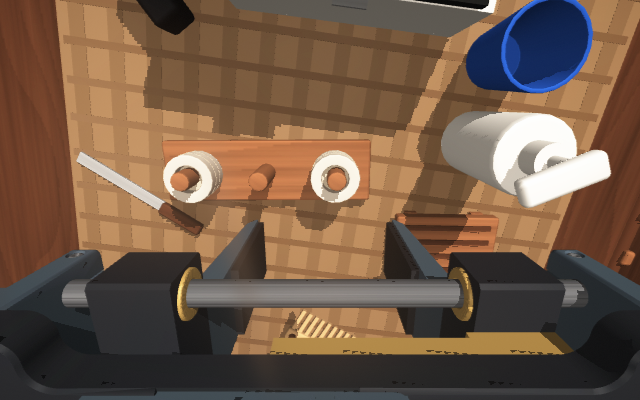

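Run:
```python
from m import *
W=np.load("W0.npy")
for n,a in dict(pump=(340,372,120,163),cup=(308,340,125,162),holder=(378,415,122,170)).items():
    P=fil(reg(W,*a,18,190),6,5); print(n,np.percentile(P,[1,50,99],axis=0).round(0).tolist())
K,T=cal("wrist"); print("cam",-T[:3,:3].T@T[:3,3], tool()[1])
```

```text
pump [[725.0, -91.0, 20.0], [741.0, -59.0, 120.0], [783.0, -32.0, 176.0]]
cup [[716.0, -11.0, 19.0], [781.0, 21.0, 63.0], [799.0, 54.0, 88.0]]
holder [[697.0, -231.0, 20.0], [754.0, -191.0, 25.0], [812.0, -150.0, 30.0]]
cam [590.41274665 -48.9724701  365.1554536 ] [ 600.91919439 -130.57847418  193.48908015]
```

{"op": "send_rows", "data": {"commands": [[[0.3,0.09,0.13,0,0,0],[0.7,0.09,0.13,0,0,0],[1,0.09,0.13,0,0,0],[1,0.09,0.13,0,0,0]]]}}

```text
time_s: 3.12
ee_pos: [611.3, -120.3, 92.6]
ee_rot: [163.5, 89.7, 171.3]
force: [0.0, -0.2, 0.4]
gripper_width: 71.7
```

Run:
```python
from m import *
print(tool()[0]['ee_pos'],delta([612,-119.5,19],down(8)))
p,W,K,T=grab("wrist"); cv2.imwrite("pics/w2.png",p[:,:,::-1])
print([pix(q,K,T) for q in ([612,-119.5,50],)])
```

```text
[ 611.33299601 -120.26910149   92.55507963] (array([0.7355, 0.0057, 0.0109]), array([-0.0004, -0.0007, -0.0002]))
[(np.float64(325.53449062272836), np.float64(220.91791274422656))]
```

View pics/w2.png

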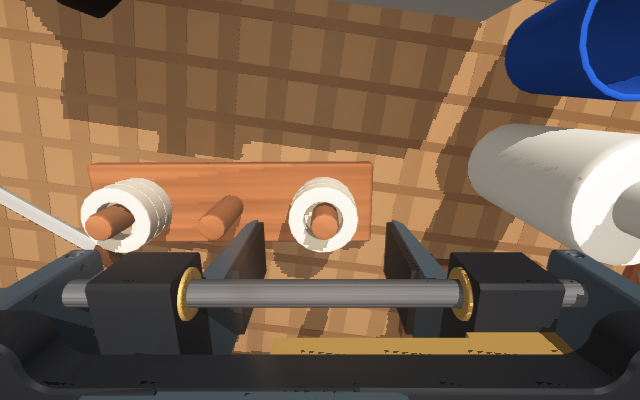

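{"op": "send_rows", "data": {"commands": [[[0.2,0,0,0,0,0],[0.4,0,0,0,0,0],[0.6,0,0,0,0,0],[0.73,0,0,0,0,0],[0.73,0,0,0,0,0],[0.73,0,0,0,0,0]]]}}

```text
time_s: 3.92
ee_pos: [614.5, -119.7, 22.2]
ee_rot: [-21.3, 89.9, -13.3]
force: [0.2, 0.0, -0.5]
gripper_width: 72.3
```

{"op": "send_rows", "data": {"commands": [[[0,0,0,0,0,0],[0,0,0,0,0,0],[0,0,0,0,0,0],[0,0,0,0,0,0],[0,0,0,0,0,0]]], "jaw": 0.3, "force": 20}}

```text
time_s: 4.55
ee_pos: [613.5, -119.4, 21.4]
ee_rot: [-132.1, 90.0, -124.1]
force: [-2.9, -0.4, 6.1]
gripper_width: 52.6
```

{"op": "send_rows", "data": {"commands": [[[-0.1,0,0,0,0,0],[-0.3,0,0,0,0,0],[-0.6,0,0,0,0,0],[-0.9,0,0,0,0,0],[-1,0,0,0,0,0]]]}}

```text
time_s: 5.18
ee_pos: [615.1, -119.5, 123.1]
ee_rot: [-18.3, 89.7, -10.3]
force: [0.0, 0.1, -0.6]
gripper_width: 52.1
```

{"op": "send_rows", "data": {"commands": [[[-0.3,0,0,0,0,0],[-0.3,0.4,0,0,0,0],[-0.3,0.9,0,0,0,0],[-0.3,0.9,0,0,0,0]]]}}

```text
time_s: 5.68
ee_pos: [600.2, -27.3, 150.1]
ee_rot: [145.2, 89.9, 153.4]
force: [-0.6, -0.9, 0.0]
gripper_width: 52.4
```

Run:
```python
from m import *
print(tool()[0]['ee_pos'],delta([649.5,143.4,150],down(1)))
p,W,K,T=grab("wrist"); cv2.imwrite("pics/w3.png",p[:,:,::-1])
```

```text
[600.16570206 -27.29117759 150.10336052] (array([0.0017, 1.6189, 0.7323]), array([ 0.02  , -0.0003, -0.0002]))
```

View pics/w3.png

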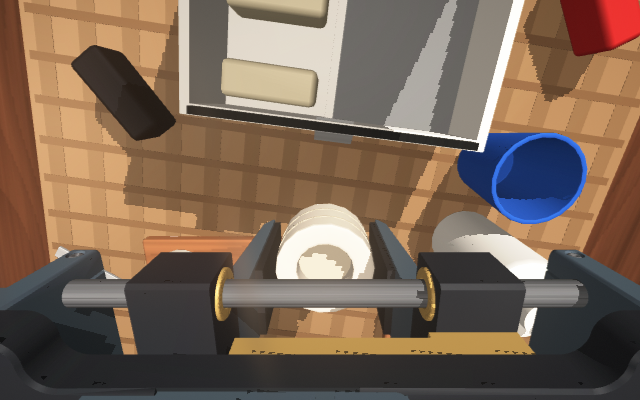

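The roll is held at (325,262) and the box's front edge is visible above it.

{"op": "send_rows", "data": {"commands": [[[0,0.4,0.2,0.01,0,0],[0,0.8,0.4,0.02,0,0],[0,0.9,0.7,0.02,0,0],[0,0.9,0.73,0.02,0,0]]]}}

```text
time_s: 6.22
ee_pos: [662.3, 69.1, 149.8]
ee_rot: [-96.1, 90.0, -95.3]
force: [-0.6, 0.1, -0.9]
gripper_width: 52.3
```

Run:
```python
from m import *
print(tool()[0]['ee_pos'],delta([649.5,143.4,46],down(1)))
p,W,K,T=grab("wrist"); cv2.imwrite("pics/w4.png",p[:,:,::-1])
```

```text
[662.32076382  69.11288566 149.81982957] (array([ 1.0379,  0.7452, -0.1173]), array([-0.0004, -0.    ,  0.0001]))
```

View pics/w4.png

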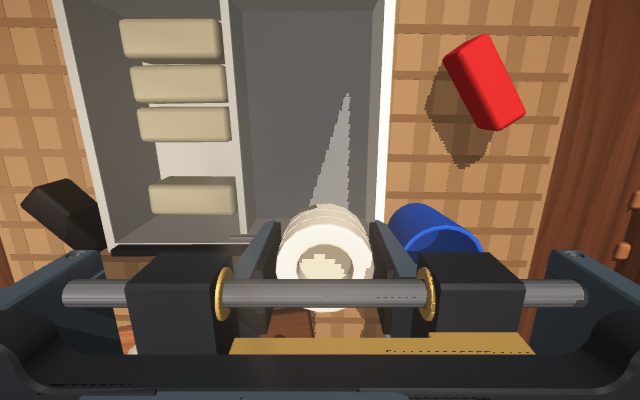

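{"op": "send_rows", "data": {"commands": [[[0,0.4,-0.1,0,0,0],[0,0.75,-0.12,0,0,0],[0,0.75,-0.12,0,0,0],[0.3,0.75,-0.12,0,0,0],[0.6,0.75,-0.12,0,0,0],[0.8,0.75,-0.12,0,0,0],[0.9,0.75,-0.12,0,0,0],[1,0.75,-0.12,0,0,0],[1,0.75,-0.12,0,0,0]]]}}

```text
time_s: 7.4
ee_pos: [647.6, 143.3, 50.6]
ee_rot: [-151.4, 90.0, -150.7]
force: [0.4, -0.5, -0.1]
gripper_width: 52.1
```

Run:
```python
from m import *
s=tool()[0];print(s['ee_pos'],s['force'],s['gripper_width'],delta([649.5,143.4,43],down(1)))
p,W,K,T=grab("side"); cv2.imwrite("pics/s1.png",cv2.resize(p[120:280,180:420],(0,0),fx=3,fy=3)[:,:,::-1])
```

```text
[647.64997902 143.33447184  50.61422967] [ 0.35170923 -0.48280505 -0.07549818] 52.09567888255324 (array([0.0761, 0.0004, 0.0186]), array([-0.0006, -0.0001,  0.0001]))
```

View pics/s1.png

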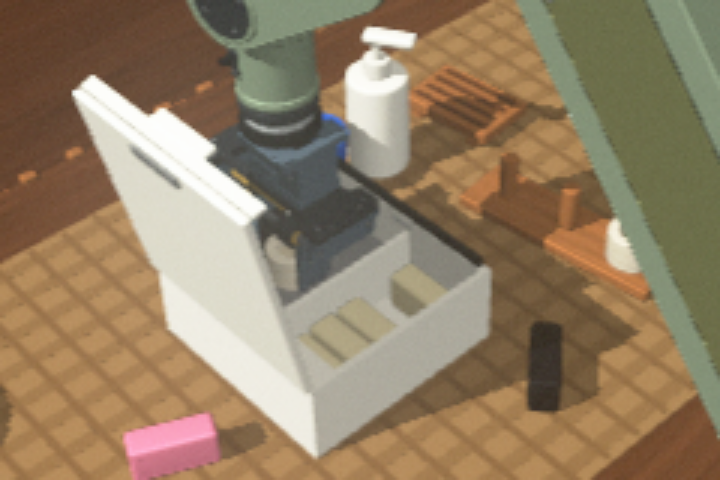

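The roll is inside the roll bay and the lid is clear. I'll lower it the last few mm and release with a partial opening.

{"op": "send_rows", "data": {"commands": [[[0.04,0,0.02,0,0,0],[0.07,0,0.02,0,0,0],[0.07,0,0.02,0,0,0]]]}}

```text
time_s: 7.82
ee_pos: [649.7, 144.0, 43.7]
ee_rot: [-156.1, 90.0, -155.3]
force: [0.0, -0.2, -0.2]
gripper_width: 52.1
```

{"op": "send_rows", "data": {"commands": [[[0,0,0,0,0,0],[0,0,0,0,0,0],[0,0,0,0,0,0]]], "jaw": -0.38}}

```text
time_s: 8.2
ee_pos: [650.0, 144.0, 44.2]
ee_rot: [-4.5, 90.0, -3.7]
force: [-0.5, 0.3, -0.4]
gripper_width: 62.9
```

{"op": "send_rows", "data": {"commands": [[[-0.2,0,0,0,0,0],[-0.5,0,0,0,0,0],[-0.8,0,0,0,0,0],[-1,0,0,0,0,0]]]}}

```text
time_s: 8.7
ee_pos: [650.4, 144.0, 145.8]
ee_rot: [8.1, 89.9, 8.9]
force: [-0.0, 0.1, -0.0]
gripper_width: 63.2
```

Run:
```python
from m import *
s=tool()[0];print(s['ee_pos'],s['force'],s['gripper_width'],delta([461,-141.2,150],down(8)))
p,W,K,T=grab("wrist"); cv2.imwrite("pics/w5.png",p[:,:,::-1])
```

```text
[650.37975068 144.0397518  145.76837004] [-0.03169524  0.12664727 -0.04379188] 63.20257893478619 (array([-0.0473, -2.8256, -1.9334]), array([-0.02  ,  0.0003, -0.    ]))
```

View pics/w5.png

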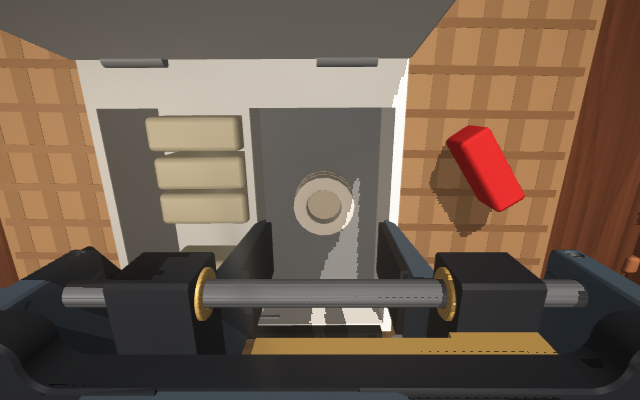

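Roll 1 is lying in the roll bay at (323,205). Roll 2 is next.

{"op": "send_rows", "data": {"commands": [[[0,-0.5,-0.3,-0.01,0,0],[0,-1,-0.65,-0.02,0,0]]], "jaw": -0.58}}

```text
time_s: 9.0
ee_pos: [585.7, 42.2, 143.3]
ee_rot: [-82.5, 90.0, -74.3]
force: [1.5, -0.1, 0.8]
gripper_width: 71.9
```

{"op": "send_rows", "data": {"commands": [[[0,-0.5,-0.3,0,0,0],[0,-0.95,-0.5,0,0,0]]]}}

```text
time_s: 9.25
ee_pos: [548.4, -59.5, 143.7]
ee_rot: [-162.7, 90.0, -154.7]
force: [0.6, -0.0, 0.1]
gripper_width: 72.1
```

Run:
```python
from m import *
s=tool()[0];print(s['ee_pos'],s['gripper_width'],delta([461,-141.2,70],down(8)))
```

```text
[548.42272134 -59.49714778 143.70995264] 72.05642841831181 (array([ 0.7377, -0.6872, -0.9791]), array([ 0.    , -0.0001,  0.    ]))
```

{"op": "send_rows", "data": {"commands": [[[0,-0.35,-0.5,0,0,0],[0,-0.69,-0.98,0,0,0],[0.3,-0.69,-0.98,0,0,0],[0.5,-0.69,-0.98,0,0,0],[0.5,-0.69,-0.98,0,0,0]]]}}

```text
time_s: 9.88
ee_pos: [461.2, -139.7, 92.6]
ee_rot: [155.0, 89.8, 163.0]
force: [0.2, 0.2, -0.4]
gripper_width: 72.0
```

Run:
```python
from m import *
s=tool()[0];print(s['ee_pos'],s['gripper_width'],delta([461,-141.2,20],down(8)))
p,W,K,T=grab("wrist"); cv2.imwrite("pics/w6.png",p[:,:,::-1])
print([pix(q,K,T) for q in ([461,-141.2,50],)])
```

```text
[ 461.15818855 -139.71690062   92.60534338] 72.0108443067808 (array([ 0.726 , -0.0156, -0.0013]), array([-0.0001, -0.0005, -0.0002]))
[(np.float64(323.929387852501), np.float64(223.58671449764486))]
```

View pics/w6.png

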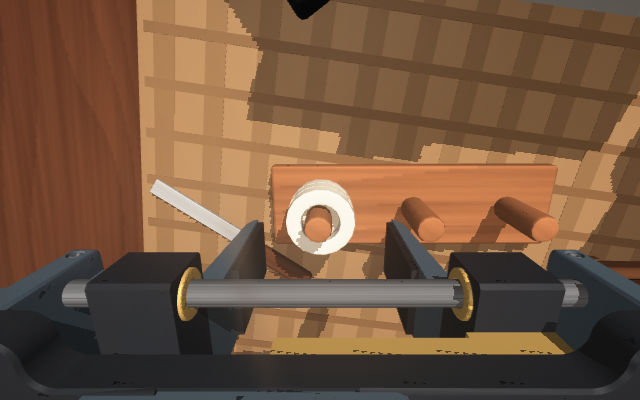

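{"op": "send_rows", "data": {"commands": [[[0.2,0,0,0,0,0],[0.4,-0.01,-0.01,0,0,0],[0.6,-0.01,-0.01,0,0,0],[0.72,-0.01,-0.01,0,0,0],[0.72,-0.01,-0.01,0,0,0],[0.72,-0.01,-0.01,0,0,0]]]}}

```text
time_s: 10.68
ee_pos: [462.4, -141.2, 22.7]
ee_rot: [-28.5, 89.9, -20.5]
force: [0.5, -0.1, -0.1]
gripper_width: 72.0
```

{"op": "send_rows", "data": {"commands": [[[0,0,0,0,0,0],[0,0,0,0,0,0],[0,0,0,0,0,0],[0,0,0,0,0,0],[0,0,0,0,0,0]]], "jaw": 0.3}}

```text
time_s: 11.3
ee_pos: [460.9, -141.1, 22.3]
ee_rot: [176.5, 89.9, -175.5]
force: [-4.0, -0.8, 6.8]
gripper_width: 51.1
```

{"op": "send_rows", "data": {"commands": [[[-0.1,0,0,0,0,0],[-0.3,0,0,0,0,0],[-0.6,0,0,0,0,0],[-0.9,0,0,0,0,0],[-1,0,0,0,0,0],[-1,0,0,0,0,0]]]}}

```text
time_s: 12.05
ee_pos: [462.1, -141.1, 122.3]
ee_rot: [-23.3, 89.9, -15.3]
force: [0.2, 0.1, -0.8]
gripper_width: 50.8
```

Run:
```python
from m import *
s=tool()[0];print(s['ee_pos'],s['gripper_width'],delta([650.6,78.4,150],down(1)))
```

```text
[ 462.06342946 -141.12391833  122.28653998] 50.773563649831544 (array([-0.2752,  1.9114,  2.1729]), array([0.0194, 0.0002, 0.0001]))
```

{"op": "send_rows", "data": {"commands": [[[-0.28,0,0.4,0,0,0],[-0.28,0.3,0.8,0.01,0,0],[-0.28,0.7,1,0.0194,0,0]]]}}

```text
time_s: 12.42
ee_pos: [552.4, -57.2, 148.5]
ee_rot: [170.4, 90.0, 171.2]
force: [-0.3, 0.1, -1.6]
gripper_width: 50.9
```

Run:
```python
from m import *
s=tool()[0];print(s['ee_pos'],s['gripper_width'],delta([650.6,78.4,150],down(1)))
p,W,K,T=grab("wrist"); cv2.imwrite("pics/w7.png",p[:,:,::-1])
```

```text
[552.38999456 -57.21585368 148.46590085] 50.89416034224288 (array([-0.0159,  1.3418,  1.0016]), array([-0.0005, -0.0001, -0.    ]))
```

View pics/w7.png

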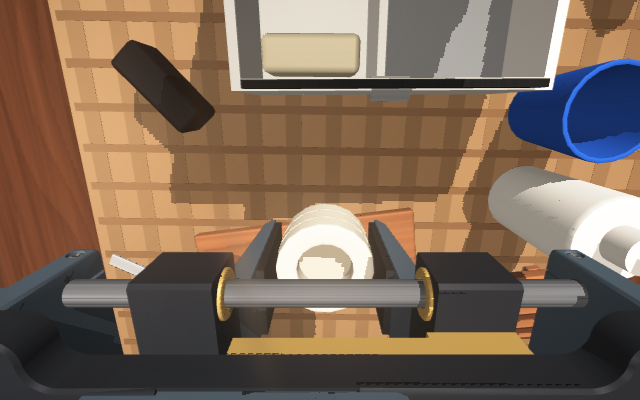

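Roll 2 is held, so I'm carrying it into the bay.

{"op": "send_rows", "data": {"commands": [[[0,0.35,0.35,0,0,0],[0,0.7,0.7,0,0,0],[0,0.95,0.95,0,0,0]]]}}

```text
time_s: 12.85
ee_pos: [644.7, 40.3, 147.8]
ee_rot: [178.9, 89.8, -180.0]
force: [-0.5, -0.1, -1.0]
gripper_width: 50.9
```

Run:
```python
from m import *
s=tool()[0];print(s['ee_pos'],s['gripper_width'],delta([650.6,78.4,45],down(1)))
```

```text
[644.70310153  40.34526206 147.79873345] 50.90776081868836 (array([1.0278, 0.3793, 0.0689]), array([ 0.0002, -0.0004, -0.    ]))
```

{"op": "send_rows", "data": {"commands": [[[0,0.38,0.05,0,0,0],[0,0.38,0.05,0,0,0],[0,0.38,0.05,0,0,0],[0.3,0.38,0.05,0,0,0],[0.6,0.38,0.05,0,0,0],[0.8,0.38,0.05,0,0,0],[0.9,0.38,0.05,0,0,0],[1,0.38,0.05,0,0,0],[1,0.38,0.05,0,0,0],[1,0.38,0.05,0,0,0]]]}}

```text
time_s: 14.1
ee_pos: [649.1, 76.9, 50.7]
ee_rot: [0.7, 89.9, 1.7]
force: [-0.3, 0.1, -0.9]
gripper_width: 51.3
```

{"op": "send_rows", "data": {"commands": [[[0.02,0,0,0,0,0],[0.04,0,0,0,0,0],[0.04,0,0,0,0,0]]]}}

```text
time_s: 14.48
ee_pos: [648.5, 76.9, 45.8]
ee_rot: [-153.5, 90.0, -152.5]
force: [-1.0, -0.1, -0.6]
gripper_width: 51.0
```

{"op": "send_rows", "data": {"commands": [[[0.02,0,0,0,0,0],[0.02,0,0,0,0,0],[0.02,0,0,0,0,0]]]}}

```text
time_s: 14.85
ee_pos: [648.6, 76.9, 43.9]
ee_rot: [-98.1, 90.0, -97.1]
force: [0.0, -0.1, -1.9]
gripper_width: 50.9
```

{"op": "send_rows", "data": {"commands": [[[0,0,0,0,0,0],[0,0,0,0,0,0],[0,0,0,0,0,0]]], "jaw": -0.36}}

```text
time_s: 15.22
ee_pos: [648.7, 76.9, 44.1]
ee_rot: [-17.6, 90.0, -16.6]
force: [0.2, 0.8, -0.4]
gripper_width: 62.0
```

{"op": "send_rows", "data": {"commands": [[[-0.2,0,0,0,0,0],[-0.5,0,0,0,0,0],[-0.8,0,0,0,0,0],[-1,0,0,0,0,0]]]}}

```text
time_s: 15.72
ee_pos: [649.1, 77.0, 145.7]
ee_rot: [2.3, 89.9, 3.3]
force: [-0.2, -0.7, -0.1]
gripper_width: 62.0
```

{"op": "send_rows", "data": {"commands": [[[0,-0.5,-0.3,0,0,0],[0,-1,-0.7,0,0,0],[0,-1,-1,0,0,0]]]}}

```text
time_s: 16.1
ee_pos: [548.9, -27.5, 144.0]
ee_rot: [-101.2, 89.9, -100.4]
force: [-0.0, 0.5, -0.5]
gripper_width: 62.0
```

{"op": "send_rows", "data": {"commands": [[[0,-0.5,-0.3,0,0,0],[0,-1,-0.6,0,0,0]]]}}

```text
time_s: 16.35
ee_pos: [491.4, -126.8, 144.3]
ee_rot: [-30.8, 89.9, -29.7]
force: [0.9, -0.9, 0.5]
gripper_width: 62.1
```

Run:
```python
from m import *
s=tool()[0];print(s['ee_pos'],s['gripper_width'],s['qpos'])
p,W,K,T=grab("top"); cv2.imwrite("pics/t2.png",cv2.resize(p[110:310,180:500],(0,0),fx=2.5,fy=2.5,interpolation=cv2.INTER_CUBIC)[:,:,::-1])
r=lambda *a: fil(reg(W,*a))
for n,a in dict(grip=(440,488,220,272,70,86),stone=(440,488,220,272,34,50),ra=(255,320,160,200,62,80)).items():
    try: rect(r(*a),n)
    except Exception as e: print(n,"none")
for y in(100.5,-79.5): print(y,delta([456.7,-341,150],down(y)))
```

```text
[ 491.36248856 -126.80090267  144.26851158] 62.14882645424322 [-1.57583209e+01  1.55420531e+01  1.04491840e+02 -1.79259127e-02
  5.99037769e+01 -1.68591358e+01]
grip 0 [0. 0.] [0. 0.] 0.0 med z nan
stone 0 [0. 0.] [0. 0.] 0.0 med z nan
ra 522 [664.7 130.8] [ 80.9 171.1] 0.9 med z 70.0
100.5 (array([-0.0488, -2.0857, -0.3396]), array([-0.2766, -0.001 , -0.    ]))
-79.5 (array([-0.0488, -2.0857, -0.3396]), array([ 0.2234, -0.    ,  0.001 ]))
  return _methods._mean(a, axis=axis, dtype=dtype,
  ret = ret.dtype.type(ret / rcount)
```

View pics/t2.png

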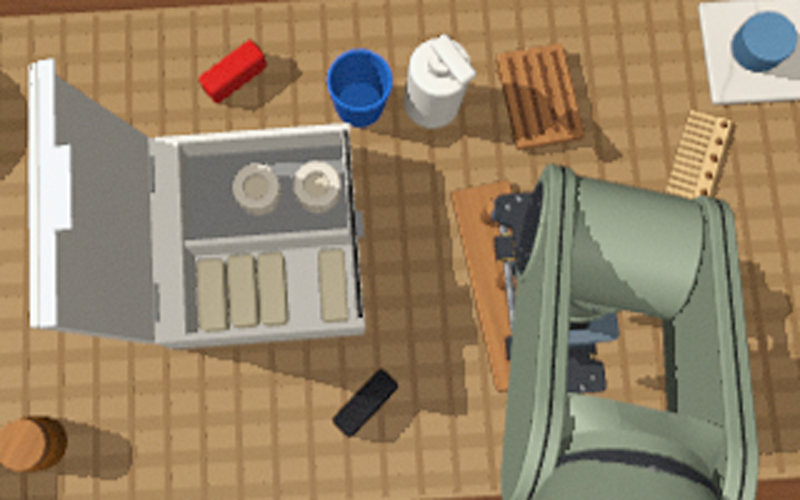

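Both rolls lie in the roll bay, at (256,188) and (316,186) in the crop. Next is the pumice. I'll turn the tool while moving and then re-measure it, because it may have been knocked.

{"op": "send_rows", "data": {"commands": [[[0,-0.1,0,0.028,0,0],[0,-0.2,0,0.056,0,0],[0,-0.3,0,0.084,0,0],[0,-0.4,-0.05,0.112,0,0],[0,-0.5,-0.1,0.14,0,0],[0,-0.6,-0.2,0.168,0,0],[0,-0.6,-0.25,0.196,0,0],[0,-0.6,-0.3,0.2234,0,0],[0,-0.6,-0.3,0.2234,0,0]]], "jaw": -0.2}}

```text
time_s: 17.52
ee_pos: [463.1, -186.4, 144.1]
ee_rot: [47.1, 90.0, -32.2]
force: [0.1, 0.6, 0.1]
gripper_width: 54.9
```

Run:
```python
from m import *
s=tool()[0];print(s['ee_pos'],s['gripper_width'],s['qpos'])
p,W,K,T=grab("wrist"); cv2.imwrite("pics/w8.png",p[:,:,::-1])
np.save("W8.npy",W)
print(delta([456.7,-341,150],down(-79.5)), pix([456.7,-341,78],K,T))
```

```text
[ 463.11480098 -186.35016367  144.09219465] 54.93428486322527 [-2.32378553e+01  1.48751644e+01  1.05485481e+02 -2.16735259e-03
  5.96274700e+01  5.60692018e+01]
(array([-0.0586, -0.3541,  1.5068]), array([ 0.0007,  0.    , -0.0001])) (np.float64(503.93192672212575), np.float64(250.2673997136669))
```

View pics/w8.png

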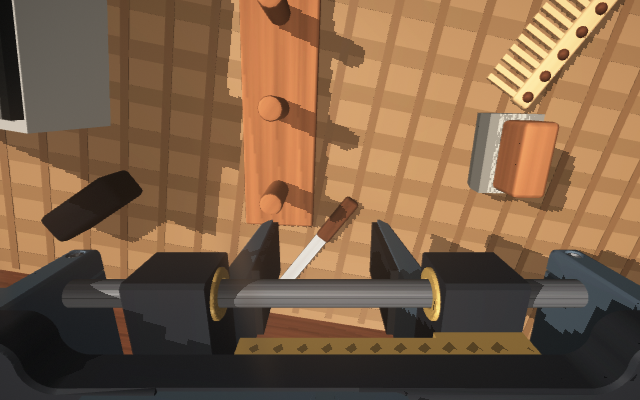

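The pumice has been knocked. It now appears at (527,160), where I expected (504,250), so I'm re-measuring.

Run:
```python
from m import *
W=np.load("W8.npy")
a=(455,580,95,215)
rect(fil(reg(W,*a,72,84),8,4),"grip")
rect(fil(reg(W,*a,34,48),8,4),"stone")
rect(fil(reg(W,*a,34,84),8,4),"all")
```

```text
grip 2747 [ 533.1 -338. ] [59.9 26.8] 9.7 med z 78.6
stone 1845 [ 533.2 -338.6] [69.9 47.1] 9.9 med z 42.8
all 5842 [ 533.2 -338.6] [69.9 47.1] 9.9 med z 69.1
```

Run:
```python
from m import *
print(delta([533.1,-338.3,47],down(-80.2)))
```

```text
(array([0.9717, 0.4011, 1.6225]), array([ 0.0026,  0.    , -0.0001]))
```

{"op": "send_rows", "data": {"commands": [[[0,0.2,0.5,0.0026,0,0],[0,0.4,1,0.0026,0,0]]]}}

```text
time_s: 17.82
ee_pos: [522.2, -278.1, 144.4]
ee_rot: [59.4, 89.9, -20.7]
force: [0.3, 0.4, 0.7]
gripper_width: 55.1
```

{"op": "send_rows", "data": {"commands": [[[0,0,0.4,0,0,0],[0,0,0.62,0,0,0],[0.3,0,0.62,0,0,0],[0.3,0,0.62,0,0,0]]]}}

```text
time_s: 18.32
ee_pos: [529.6, -337.1, 111.7]
ee_rot: [-135.9, 89.7, 143.8]
force: [0.2, 0.4, 0.6]
gripper_width: 54.7
```

Run:
```python
from m import *
p,W,K,T=grab("wrist"); cv2.imwrite("pics/w9.png",p[:,:,::-1])
a=(200,450,60,260)
rect(fil(reg(W,*a,72,84),8,4),"grip")
print(delta([533.1,-338.3,47],down(-80.2)))
```

```text
grip 2834 [ 534.1 -338.8] [59.1 25.9] 9.5 med z 78.7
(array([0.6631, 0.0241, 0.0128]), array([-0.0002, -0.0003,  0.0003]))
```

View pics/w9.png

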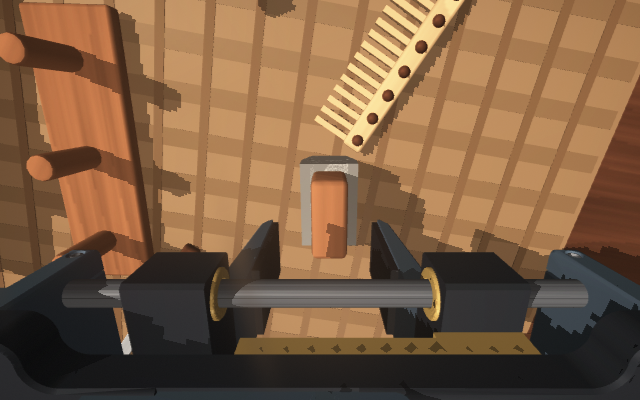

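{"op": "send_rows", "data": {"commands": [[[0.2,0.03,0.02,0,0,0],[0.4,0.03,0.02,0,0,0],[0.55,0.03,0.02,0,0,0],[0.64,0.03,0.02,0,0,0],[0.64,0.03,0.02,0,0,0],[0.64,0.03,0.02,0,0,0]]]}}

```text
time_s: 19.12
ee_pos: [535.1, -340.3, 50.7]
ee_rot: [45.0, 89.9, -35.3]
force: [0.3, -0.5, 0.2]
gripper_width: 54.8
```

{"op": "send_rows", "data": {"commands": [[[0,0,0,0,0,0],[0,0,0,0,0,0],[0,0,0,0,0,0],[0,0,0,0,0,0],[0,0,0,0,0,0]]], "jaw": 0.9, "force": 45}}

```text
time_s: 19.75
ee_pos: [534.7, -339.9, 50.1]
ee_rot: [70.3, 90.0, -10.0]
force: [0.5, -0.3, 1.2]
gripper_width: 25.9
```

{"op": "send_rows", "data": {"commands": [[[-0.1,0,0,0,0,0],[-0.3,0,0,0,0,0],[-0.6,0,0,0,0,0],[-0.9,0,0,0,0,0],[-0.95,0,0,0,0,0],[-0.95,0,0,0,0,0]]]}}

```text
time_s: 20.5
ee_pos: [534.2, -339.7, 144.4]
ee_rot: [-126.5, 90.0, 153.2]
force: [-0.0, 0.2, -3.0]
gripper_width: 26.0
```

Run:
```python
from m import *
s=tool()[0];print(s['ee_pos'],s['gripper_width'],s['force'],s['torque'])
p,W,K,T=grab("side"); cv2.imwrite("pics/s2.png",cv2.resize(p[80:280,300:540],(0,0),fx=3,fy=3)[:,:,::-1])
p,W,K,T=grab("wrist"); cv2.imwrite("pics/w10.png",p[:,:,::-1])
print(delta([541.5,99.1,150],down(-89)))
```

```text
[ 534.24207855 -339.70933654  144.42086304] 25.963475407433037 [-1.99742344e-03  2.05548723e-01 -2.96609913e+00] [ 0.00700175  0.04185715 -0.0353981 ]
(array([-0.0598,  0.8118, -4.3097]), array([ 0.0241, -0.0003,  0.0004]))
```

View pics/s2.png

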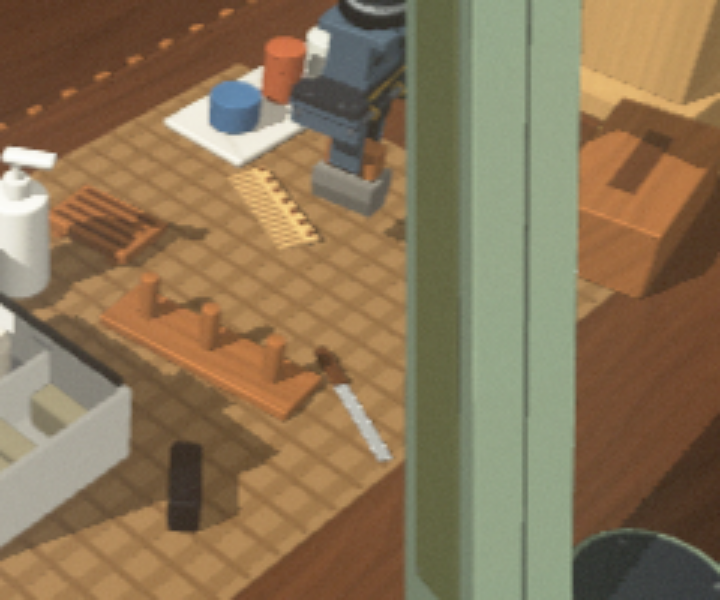

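View pics/w10.png

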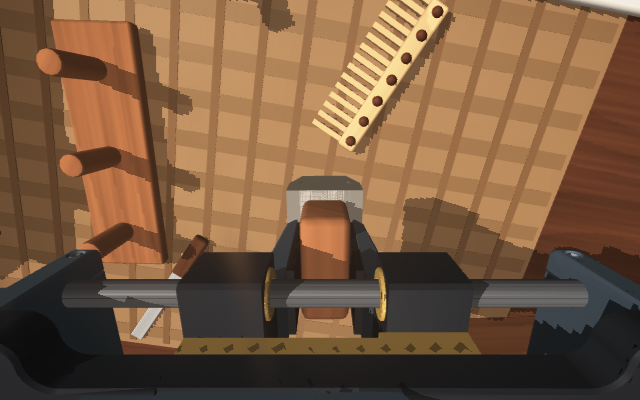

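{"op": "send_rows", "data": {"commands": [[[-0.1,0.1,-0.3,0.012,0,0],[-0.2,0.15,-0.7,0.0241,0,0],[-0.25,0.17,-1,0.0241,0,0]]]}}

```text
time_s: 20.98
ee_pos: [534.1, -236.9, 168.9]
ee_rot: [-122.6, 89.9, 148.3]
force: [0.2, 0.8, -3.1]
gripper_width: 25.8
```

{"op": "send_rows", "data": {"commands": [[[0,0,-0.4,0,0,0],[0,0,-0.7,0,0,0],[0,0,-1,0,0,0]]]}}

```text
time_s: 21.35
ee_pos: [532.1, -137.2, 168.6]
ee_rot: [-104.6, 89.9, 166.4]
force: [0.7, 0.3, -2.2]
gripper_width: 25.7
```

{"op": "send_rows", "data": {"commands": [[[0,0,-0.4,0,0,0],[0,0,-0.7,0,0,0],[0,0,-1,0,0,0]]]}}

```text
time_s: 21.72
ee_pos: [530.3, -37.4, 168.6]
ee_rot: [-93.9, 89.9, 177.1]
force: [0.0, 0.2, -3.6]
gripper_width: 25.6
```

Run:
```python
from m import *
s=tool()[0];print(s['ee_pos'],s['gripper_width'],s['force'])
print(delta([541.5,99.1,165],down(-89)))
p,W,K,T=grab("wrist"); cv2.imwrite("pics/w11.png",p[:,:,::-1])
p,W,K,T=grab("top"); cv2.imwrite("pics/t11.png",cv2.resize(p[110:310,180:500],(0,0),fx=2.5,fy=2.5)[:,:,::-1])
```

```text
[530.32285079 -37.41181902 168.57849171] 25.575429410161146 [ 0.02369547  0.22168383 -3.60048969]
(array([ 0.0357,  0.1355, -1.363 ]), array([-0.    , -0.    ,  0.0004]))
```

View pics/w11.png

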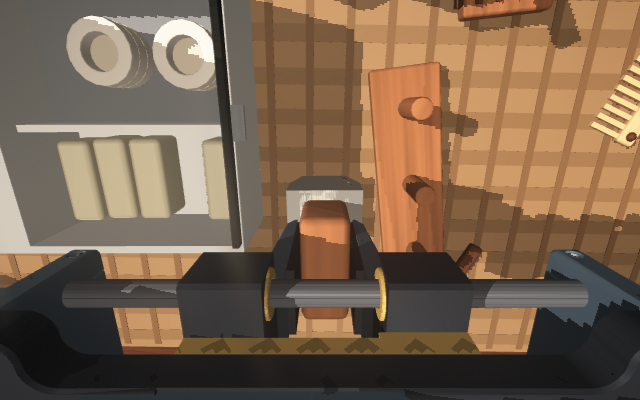

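View pics/t11.png

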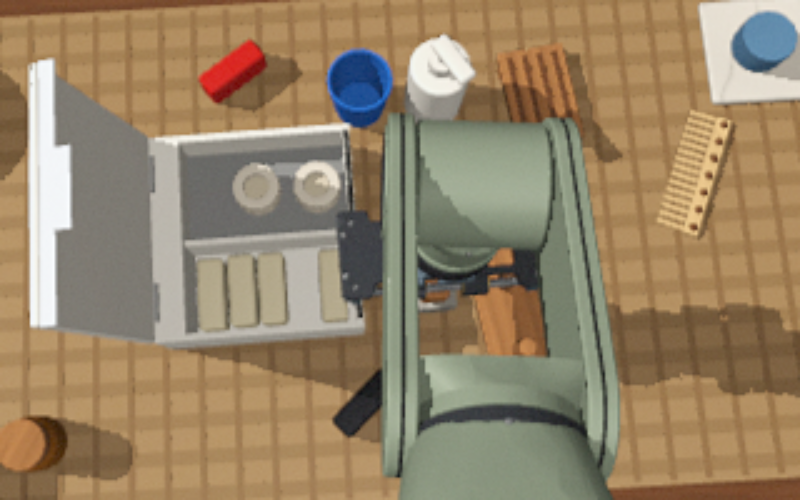

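{"op": "send_rows", "data": {"commands": [[[0,0.05,-0.4,0,0,0],[0,0.1,-0.7,0,0,0],[0,0.13,-1,0,0,0]]]}}

```text
time_s: 22.2
ee_pos: [542.3, 61.9, 168.8]
ee_rot: [-68.4, 89.9, -157.4]
force: [-0.2, -0.9, -3.1]
gripper_width: 26.1
```

{"op": "send_rows", "data": {"commands": [[[0,0,-0.2,0,0,0],[0,0,-0.36,0,0,0],[0,0,-0.36,0,0,0],[0,0,-0.36,0,0,0]]]}}

```text
time_s: 22.7
ee_pos: [541.8, 97.0, 169.9]
ee_rot: [-13.2, 90.0, -102.2]
force: [0.2, -0.5, -3.5]
gripper_width: 25.9
```

Run:
```python
from m import *
s=tool()[0];print(s['ee_pos'],s['gripper_width'],s['force'])
print(delta([541.5,99.1,165],down(-89)))
p,W,K,T=grab("wrist"); cv2.imwrite("pics/w12.png",p[:,:,::-1]); np.save("W12.npy",W)
h=np.clip(W[...,2],0,140); cv2.imwrite("pics/w12h.png",(h/140*255).astype(np.uint8))
```

```text
[541.79454449  96.95070736 169.85594061] 25.86595545077783 [ 0.24360003 -0.50370012 -3.51729834]
(array([ 0.0485, -0.0026, -0.0216]), array([-0.0001,  0.0001,  0.    ]))
```

View pics/w12.png

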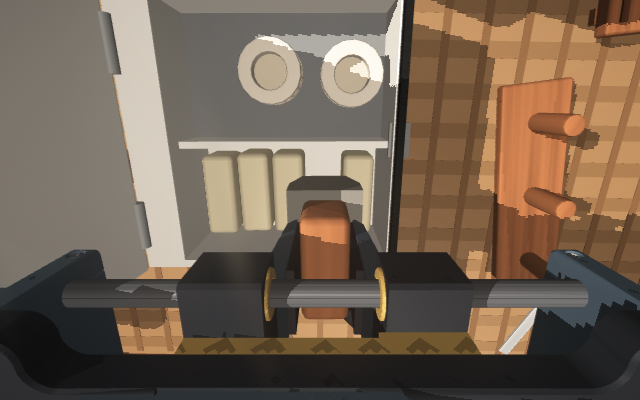

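Run:
```python
from m import *
W=np.load("W12.npy")
for n,a in dict(s1=(195,240,140,240,42,54),s2=(238,274,140,240,42,54),s3=(273,308,140,178,42,54),s4=(336,378,140,178,42,54),floor=(300,350,140,178,2,12),stone=(280,370,170,205,130,175),bar=(295,355,200,240,175,220)).items():
    P=fil(reg(W,*a),6,4); print(n,len(P)); 
    if len(P)>5: rect(P,n); print(np.percentile(P,[1,99],axis=0).round(1).tolist())
print("wall"); line(fil(reg(W,180,390,130,155,66,78),6,4),"w")
P=fil(reg(W,380,412,0,250,80,96),6,4); line(P,"front"); print(np.percentile(P,[1,99],axis=0).round(1).tolist())
```

```text
s1 2795
s1 2795 [533.2 201.8] [44.9 89.4] 89.6 med z 48.5
[[489.3, 180.5, 42.3], [575.8, 223.4, 52.5]]
s2 2449
s2 2449 [534.1 166.6] [36.8 91.3] 87.9 med z 48.5
[[489.9, 147.8, 42.7], [578.6, 181.3, 50.5]]
s3 732
s3 732 [567.8 133.6] [23.3 28.2] 0.4 med z 48.5
[[556.6, 119.6, 43.8], [579.3, 147.4, 50.1]]
s4 710
s4 710 [568.6  65.9] [30.2 22. ] 89.3 med z 48.4
[[557.8, 51.5, 42.6], [579.3, 80.8, 50.3]]
floor 1042
floor 1042 [564.8  97.7] [30.  52.7] 1.1 med z 7.0
[[549.9, 77.0, 5.3], [580.0, 120.0, 8.6]]
stone 1948
stone 1948 [571.1  98.3] [ 9.7 46. ] 1.2 med z 162.2
[[566.6, 75.7, 131.2], [576.0, 120.6, 174.1]]
bar 1847
bar 1847 [564.3  97.9] [13.5 33.6] 0.8 med z 197.1
[[557.8, 82.1, 175.8], [570.9, 113.6, 199.8]]
wall
w [ 2.40000e-02 -1.00000e+00  5.91070e+02  1.34159e+02] ang 91.36
front [1.00000e+00 1.70000e-02 6.07566e+02 4.40930e+01] ang 0.96
[[504.5, 29.7, 80.2], [695.1, 46.1, 95.8]]
```

{"op": "send_rows", "data": {"commands": [[[0,0,-0.015,0,0,0],[0.2,0,-0.015,0,0,0],[0.4,0,-0.015,0,0,0],[0.6,0,-0.015,0,0,0],[0.65,0,-0.015,0,0,0],[0.65,0,-0.015,0,0,0],[0.65,0,-0.015,0,0,0]]]}}

```text
time_s: 23.62
ee_pos: [542.6, 99.2, 105.9]
ee_rot: [95.4, 89.9, 6.4]
force: [-0.3, -0.0, -1.4]
gripper_width: 25.3
```

Run:
```python
from m import *
s=tool()[0];print(s['ee_pos'],s['gripper_width'],s['force'])
p,W,K,T=grab("wrist"); cv2.imwrite("pics/w13.png",p[:,:,::-1]); np.save("W13.npy",W)
p,W,K,T=grab("side"); cv2.imwrite("pics/s13.png",cv2.resize(p[150:280,200:370],(0,0),fx=4.5,fy=4.5)[:,:,::-1])
```

```text
[542.57819025  99.18886506 105.87213323] 25.296808906568454 [-0.32680289 -0.02154771 -1.35601337]
```

View pics/w13.png

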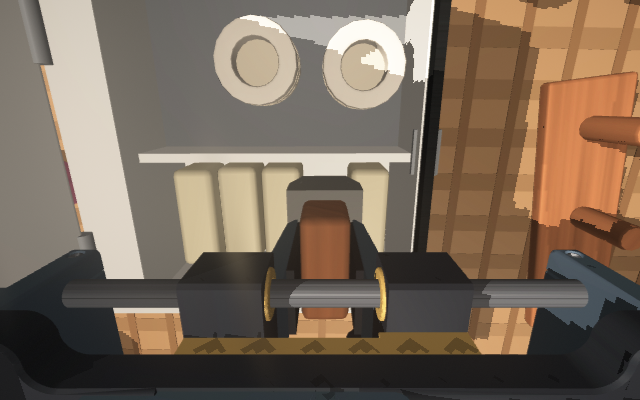

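View pics/s13.png

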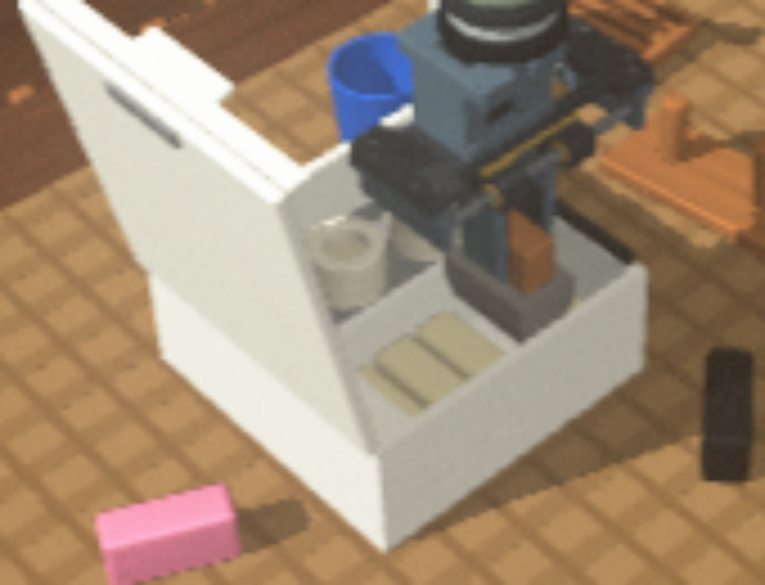

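{"op": "send_rows", "data": {"commands": [[[0.06,0,0,0,0,0],[0.12,0,0,0,0,0],[0.18,0,0,0,0,0],[0.22,0,0,0,0,0],[0.22,0,0,0,0,0]]]}}

```text
time_s: 24.35
ee_pos: [542.0, 98.9, 82.9]
ee_rot: [27.1, 90.0, -61.9]
force: [1.0, -1.2, -0.0]
gripper_width: 25.9
```

```bash
cat > q.py <<'E'
from m import *
import sys
s=tool()[0];print(s['ee_pos'],s['gripper_width'],s['force'],s['torque'])
p,W,K,T=grab("wrist"); cv2.imwrite(f"pics/{sys.argv[1]}.png",p[:,:,::-1]); np.save("Wq.npy",W)
# soap top tilt: bright-coloured pts z 30..60 left/right of pumice
for n,a in dict(L=(120,300,160,260),R=(345,420,160,260)).items():
    P=fil(reg(W,*a,25,66),6,4)
    P=P[(P[:,0]>540)&(P[:,0]<582)]; b=np.arange(45,225,6)
    print(n,[(int(y),round(float(np.median(P[(P[:,1]>=y)&(P[:,1]<y+6),2])),1)) for y in b if ((P[:,1]>=y)&(P[:,1]<y+6)).sum()>15])
st=fil(reg(W,280,370,165,205,tool()[1][2]-40,tool()[1][2]+3),6,4); print("stone y",np.percentile(st[:,1],[1,99]),np.median(st[:,2]))
E
python3 q.py w14
```

```text
[541.99190937  98.89679826  82.906317  ] 25.859979961856997 [ 0.96020779 -1.18514317 -0.02523153] [-0.2618479   0.02958436 -0.05503492]
L [(117, 47.1), (123, 49.1), (129, 49.1), (135, 48.9), (141, 48.7), (147, 44.3), (153, 47.8), (159, 48.8), (165, 48.7), (171, 48.8), (177, 48.0), (183, 43.4), (189, 48.5), (195, 48.7), (201, 48.6), (207, 48.6), (213, 47.7), (219, 51.0)]
R [(45, 46.1), (51, 48.6), (57, 49.1), (63, 49.3), (69, 49.4), (75, 45.1), (81, 54.0)]
stone y [ 69.77675891 130.32293289] 72.39648634615915
```

View pics/w14.png

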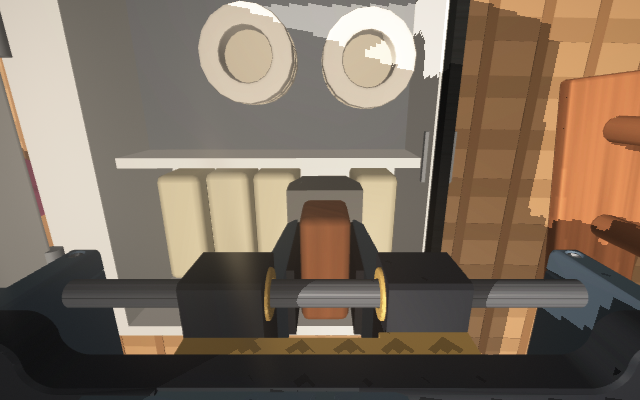

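The foot is in the gap, the soaps are level, and the force is light. I'll keep going slowly.

{"op": "send_rows", "data": {"commands": [[[0.02,0,0,0,0,0],[0.04,0,0,0,0,0],[0.06,0,0,0,0,0],[0.08,0,0,0,0,0],[0.1,0,0,0,0,0],[0.1,0,0,0,0,0]]]}}

```text
time_s: 25.15
ee_pos: [541.6, 99.3, 72.2]
ee_rot: [-98.8, 90.0, 172.1]
force: [0.2, -0.5, -2.4]
gripper_width: 25.4
```

```bash
python3 q.py w15
```

```text
[541.59783367  99.30437835  72.17903517] 25.44093247652969 [ 0.17539003 -0.50273145 -2.3757399 ] [-0.1773362  -0.14275844 -0.01493703]
L [(111, 65.0), (117, 64.8), (123, 50.5), (129, 50.7), (135, 50.2), (141, 49.6), (147, 48.4), (153, 47.9), (159, 49.3), (165, 49.2), (171, 49.0), (177, 48.3), (183, 44.3), (189, 48.4), (195, 48.7), (201, 48.7), (207, 48.7), (213, 47.6), (219, 50.5)]
R [(45, 47.8), (51, 49.2), (57, 49.7), (63, 50.4), (69, 50.5), (75, 63.7), (81, 64.6), (87, 64.7)]
stone y [ 71.72837656 128.98617038] 64.39979659220413
```

View pics/w15.png

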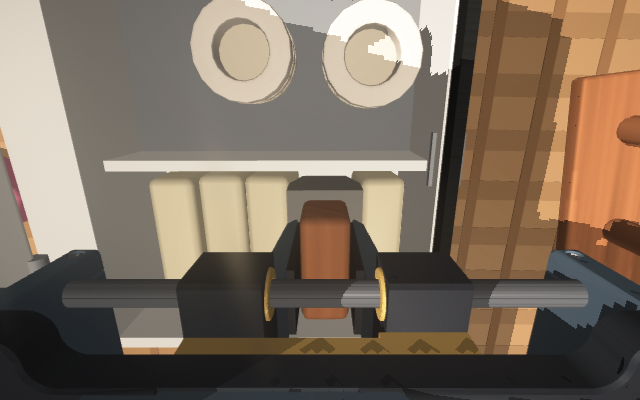

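{"op": "send_rows", "data": {"commands": [[[0.02,0,0,0,0,0],[0.04,0,0,0,0,0],[0.06,0,0,0,0,0],[0.08,0,0,0,0,0],[0.1,0,0,0,0,0],[0.1,0,0,0,0,0]]]}}

```text
time_s: 25.95
ee_pos: [541.8, 99.4, 62.6]
ee_rot: [-151.9, 90.0, 119.1]
force: [1.1, -0.6, -2.2]
gripper_width: 25.9
```

```bash
python3 q.py w16
```

```text
[541.77949525  99.39341477  62.5848592 ] 25.90769782011273 [ 1.11796681 -0.59953215 -2.18382033] [-0.0063478  -0.10763879  0.02438618]
L [(111, 55.7), (117, 55.4), (123, 48.6), (129, 49.5), (135, 49.3), (141, 49.1), (147, 48.4), (153, 47.9), (159, 49.5), (165, 49.2), (171, 49.0), (177, 48.4), (183, 44.7), (189, 48.4), (195, 48.8), (201, 48.7), (207, 48.6), (213, 47.5), (219, 46.7)]
R [(45, 48.0), (51, 49.3), (57, 50.0), (63, 50.6), (69, 50.7), (75, 49.7), (81, 55.1), (87, 55.1)]
stone y [ 72.98193847 128.08876664] 51.13895023731342
```

View pics/w16.png

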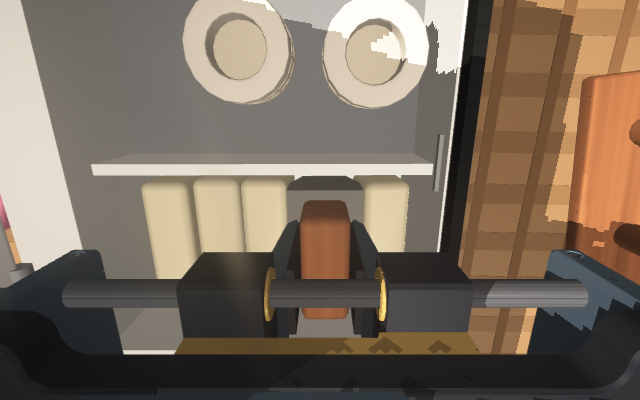

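{"op": "send_rows", "data": {"commands": [[[0.02,0,0,0,0,0],[0.04,0,0,0,0,0],[0.06,0,0,0,0,0],[0.07,0,0,0,0,0],[0.07,0,0,0,0,0]]]}}

```text
time_s: 26.62
ee_pos: [541.8, 98.9, 56.0]
ee_rot: [1.1, 90.0, -87.9]
force: [-0.2, -2.7, 2.2]
gripper_width: 25.9
```

```bash
python3 q.py w17
```

```text
[541.83437977  98.90872773  56.04217922] 25.87183347296565 [-0.19291407 -2.69740302  2.1536036 ] [-0.63416637  0.03095258  0.0460355 ]
L [(111, 49.1), (117, 49.0), (123, 47.8), (129, 48.8), (135, 48.8), (141, 48.8), (147, 48.1), (153, 47.5), (159, 48.8), (165, 48.8), (171, 48.8), (177, 48.2), (183, 44.1), (189, 48.4), (195, 48.7), (201, 48.7), (207, 48.5), (213, 47.7), (219, 42.6)]
R [(45, 47.7), (51, 48.7), (57, 48.8), (63, 48.8), (69, 48.5), (75, 48.1), (81, 48.8), (87, 48.9)]
stone y [ 73.26674954 126.84523929] 47.80975455730467
```

{"op": "send_rows", "data": {"commands": [[[0.01,0,0,0,0,0],[0.015,0,0,0,0,0],[0.015,0,0,0,0,0]]]}}

```text
time_s: 27.05
ee_pos: [541.9, 98.9, 56.0]
ee_rot: [56.1, 90.0, -32.9]
force: [-2.9, -3.2, 11.7]
gripper_width: 26.2
```

{"op": "send_rows", "data": {"commands": [[[0,0,0,0,0,0],[0,0,0,0,0,0],[0,0,0,0,0,0]]], "jaw": -0.05}}

```text
time_s: 27.42
ee_pos: [541.7, 99.4, 54.1]
ee_rot: [-115.1, 90.0, 155.9]
force: [-0.9, -0.0, 0.2]
gripper_width: 47.5
```

{"op": "send_rows", "data": {"commands": [[[-0.1,0,0,0,0,0],[-0.4,0,0,0,0,0],[-0.8,0,0,0,0,0],[-1,0,0,0,0,0],[-1,0,0,0,0,0]]]}}

```text
time_s: 28.05
ee_pos: [543.1, 99.4, 156.5]
ee_rot: [98.6, 89.7, 9.6]
force: [-0.3, -0.3, -0.4]
gripper_width: 48.0
```

Run:
```python
from m import *
s=tool()[0];print(s['ee_pos'],s['qpos'])
p,W,K,T=grab("wrist"); cv2.imwrite("pics/w18.png",p[:,:,::-1]); np.save("Wq.npy",W)
p,W,K,T=grab("side"); cv2.imwrite("pics/s18.png",cv2.resize(p[130:280,200:370],(0,0),fx=4,fy=4)[:,:,::-1])
```

```text
[543.05980032  99.3931391  156.53063977] [9.17702435e+00 1.85932431e+01 9.79710066e+01 2.07809333e-03
 6.31699276e+01 9.81959861e+01]
```

View pics/w18.png

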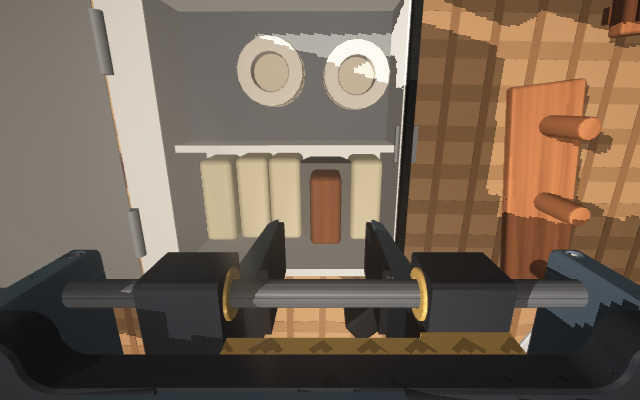

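View pics/s18.png

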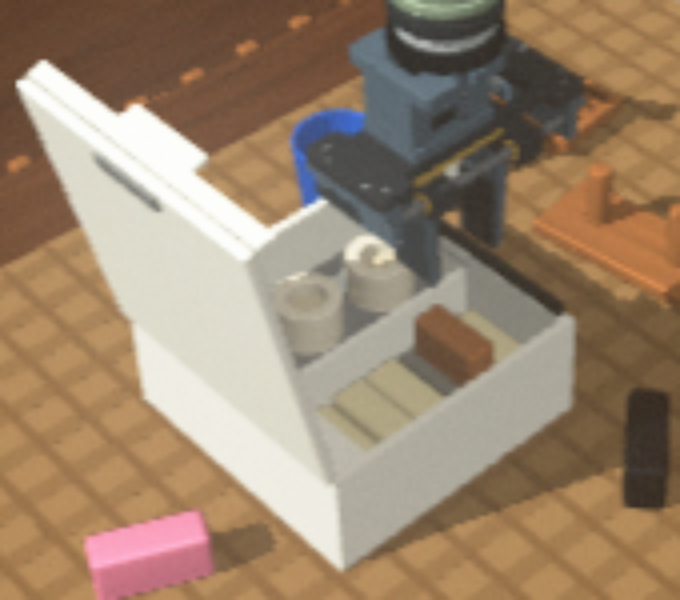

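Run:
```python
from m import *
W=np.load("Wq.npy")
P=fil(reg(W,300,350,150,250,75,95),6,4); rect(P,"bar"); c=P.mean(0);V=np.linalg.svd(P-c,full_matrices=False)[2][2]; print("n",V)
for n,a in dict(s1=(200,240),s2=(238,272),s3=(270,303),s4=(348,385)).items():
    P=fil(reg(W,*a,150,245,44,54),6,4); P=P[np.abs(P[:,2]-np.median(P[:,2]))<2]; c=P.mean(0);V=np.linalg.svd(P-c,full_matrices=False)[2][2]; print(n,c.round(1),V.round(3))
print("rim",np.median(fil(reg(W,395,405,0,150,84,96),4,4)[:,2]))
```

```text
bar 2102 [541.   99.5] [59.4 25.9] 0.9 med z 84.7
n [0.0174576  0.00158078 0.99984635]
s1 [539.5 199.6  48.6] [ 0.003 -0.015  1.   ]
s2 [543.  166.7  48.6] [ 0.003 -0.008  1.   ]
s3 [544.2 135.7  48.7] [ 0.002 -0.004  1.   ]
s4 [544.4  63.6  48.8] [ 0.003 -0.002  1.   ]
rim 89.61646046042812
```

Everything is home: the bar top is at 84.7 mm (84 expected), all soaps are level, and both rolls are in the bay. For the lid I'll go up and over it, then lower the closed fingers behind it.

{"op": "send_rows", "data": {"commands": [[[-0.5,0,0,0,0,0],[-1,0.1,0,0,0,0]]], "jaw": 1, "force": 20}}

```text
time_s: 28.4
ee_pos: [550.5, 99.2, 253.6]
ee_rot: [-82.2, 89.7, -171.2]
force: [1.3, -0.2, 0.3]
gripper_width: 30.7
```

{"op": "send_rows", "data": {"commands": [[[-0.5,0,0,0,0,0],[-1,0.1,0,0,0,0],[-1,0.1,0,0,0,0]]]}}

```text
time_s: 28.78
ee_pos: [563.6, 99.7, 357.1]
ee_rot: [97.1, 89.6, 8.1]
force: [-0.2, 0.4, -1.1]
gripper_width: 1.3
```

{"op": "send_rows", "data": {"commands": [[[-0.1,0,-0.4,0,0,0],[-0.2,0,-0.8,0,0,0],[-0.2,0,-1,0,0,0]]]}}

```text
time_s: 29.15
ee_pos: [559.7, 200.9, 372.5]
ee_rot: [-70.9, 89.8, -159.8]
force: [-0.2, -0.5, -0.4]
gripper_width: 0.5
```

Run:
```python
from m import *
s=tool()[0];print(s['ee_pos'],s['qpos'],s['gripper_width'])
print(delta([565,330,375],down(-89)))
p,W,K,T=grab("side"); cv2.imwrite("pics/s19.png",p[:,:,::-1])
```

```text
[559.69791511 200.94451705 372.47810341] [ 1.86439691e+01  1.74897436e+01  6.85860860e+01 -4.83701502e-03
  9.41012637e+01  1.07576546e+02] 0.4983114433366793
(array([-0.0268,  0.077 , -1.2893]), array([0.0002, 0.0002, 0.0005]))
```

View pics/s19.png

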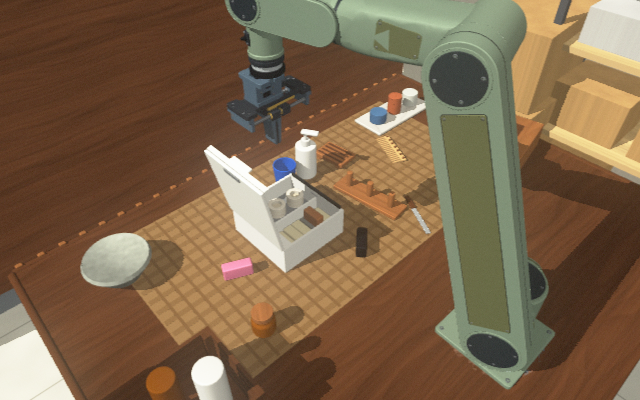

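{"op": "send_rows", "data": {"commands": [[[0,0.03,-0.4,0,0,0],[0,0.06,-0.8,0,0,0],[0,0.08,-1,0,0,0]]]}}

```text
time_s: 29.58
ee_pos: [566.3, 300.1, 372.5]
ee_rot: [-52.0, 89.8, -141.0]
force: [-0.5, -0.4, 0.0]
gripper_width: 0.5
```

{"op": "send_rows", "data": {"commands": [[[0,0,-0.33,0,0,0],[0,0,-0.33,0,0,0],[0,0,-0.33,0,0,0]]]}}

```text
time_s: 29.95
ee_pos: [566.0, 331.3, 373.9]
ee_rot: [-24.4, 89.9, -113.5]
force: [-0.8, -0.7, -0.4]
gripper_width: 0.5
```

Run:
```python
from m import *
s=tool()[0];print(s['ee_pos'],s['qpos'])
print(delta([565,333,290],down(-89)))
p,W,K,T=grab("top"); cv2.imwrite("pics/t19.png",p[:,:,::-1])
L=fil(reg(W,185,245,120,250,300,340),6,5); print(np.percentile(L,[1,99],axis=0))
```

```text
[565.96871383 331.30055801 373.88830026] [ 2.93732813e+01  2.38632694e+01  5.88298065e+01 -6.82941120e-02
  9.73962217e+01  1.18431265e+02]
(array([ 0.8389, -0.0087, -0.0186]), array([-0.0002,  0.0003,  0.0001]))
[[483.55607931 270.24697407 317.50116569]
 [705.08918763 308.21938466 327.50670432]]
```

View pics/t19.png

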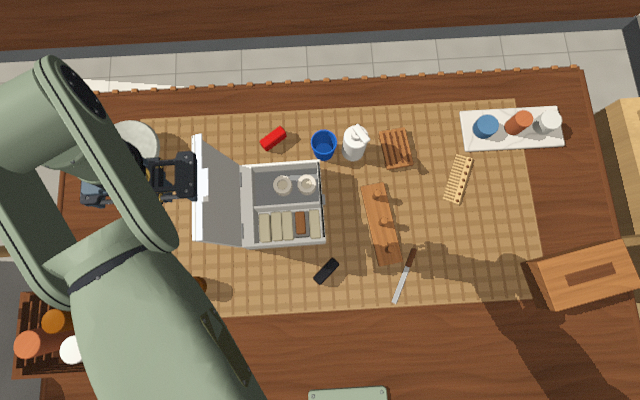

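{"op": "send_rows", "data": {"commands": [[[0.2,0,-0.02,0,0,0],[0.4,0,-0.02,0,0,0],[0.6,0,-0.02,0,0,0],[0.8,0,-0.02,0,0,0],[0.8,0,-0.02,0,0,0],[0.8,0,-0.02,0,0,0]]]}}

```text
time_s: 30.75
ee_pos: [566.3, 334.0, 295.6]
ee_rot: [108.5, 89.9, 19.4]
force: [-0.3, 0.5, 0.3]
gripper_width: 0.6
```

Run:
```python
from m import *
s=tool()[0];print(s['ee_pos'],s['force'])
p,W,K,T=grab("side"); cv2.imwrite("pics/s20.png",cv2.resize(p[50:290,130:400],(0,0),fx=2.5,fy=2.5)[:,:,::-1])
p,W,K,T=grab("wrist"); cv2.imwrite("pics/w20.png",p[:,:,::-1])
```

```text
[566.2913619  334.0372845  295.56197722] [-0.33629898  0.468856    0.32785585]
```

View pics/s20.png

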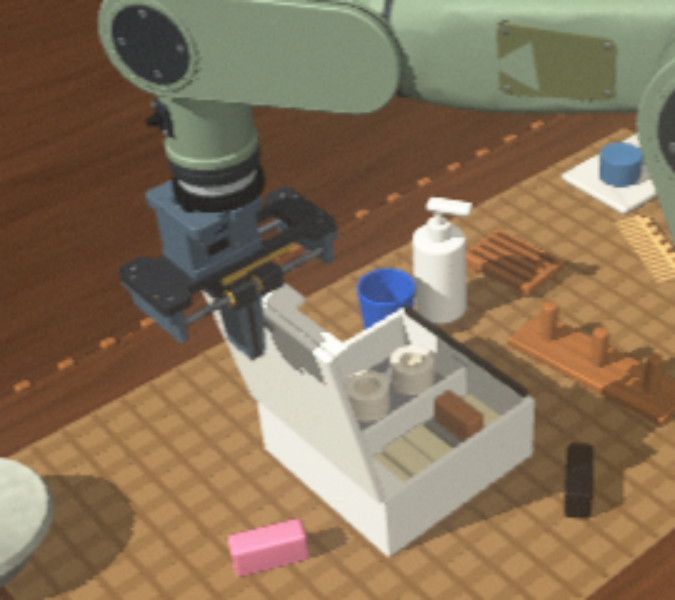

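View pics/w20.png

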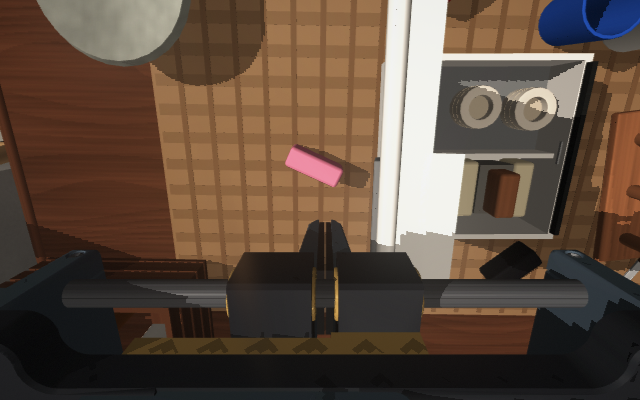

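{"op": "send_rows", "data": {"commands": [[[0,0,0.08,0,0,0],[0,0,0.16,0,0,0],[0,0,0.24,0,0,0],[0,0,0.32,0,0,0],[0,0,0.4,0,0,0]]]}}

```text
time_s: 31.48
ee_pos: [566.6, 294.3, 294.9]
ee_rot: [123.3, 89.9, 34.3]
force: [0.1, 2.7, 2.1]
gripper_width: 0.1
```

{"op": "send_rows", "data": {"commands": [[[0,0,0.08,0,0,0],[0,0,0.16,0,0,0],[0,0,0.24,0,0,0],[0,0,0.32,0,0,0],[0,0,0.4,0,0,0]]]}}

```text
time_s: 32.1
ee_pos: [567.2, 254.0, 294.1]
ee_rot: [-45.0, 90.0, -134.1]
force: [0.6, 2.3, 0.6]
gripper_width: 0.6
```

{"op": "send_rows", "data": {"commands": [[[0,0,0.08,0,0,0],[0,0,0.16,0,0,0],[0,0,0.24,0,0,0],[0,0,0.3,0,0,0],[0,0,0.3,0,0,0]]]}}

```text
time_s: 32.72
ee_pos: [567.7, 223.6, 294.6]
ee_rot: [5.6, 89.9, -83.5]
force: [-0.2, 0.2, 0.1]
gripper_width: 0.8
```

Run:
```python
from m import *
s=tool()[0];print(s['ee_pos'],s['force'],s['qpos'])
p,W,K,T=grab("side"); cv2.imwrite("pics/s21.png",cv2.resize(p[50:290,130:400],(0,0),fx=2.5,fy=2.5)[:,:,::-1])
```

```text
[567.70484341 223.5572973  294.59935094] [-0.2304871   0.22510424  0.11984379] [ 2.04613071e+01  1.95396312e+01  7.63362544e+01 -8.62327850e-02
  8.41453738e+01  1.09524604e+02]
```

View pics/s21.png

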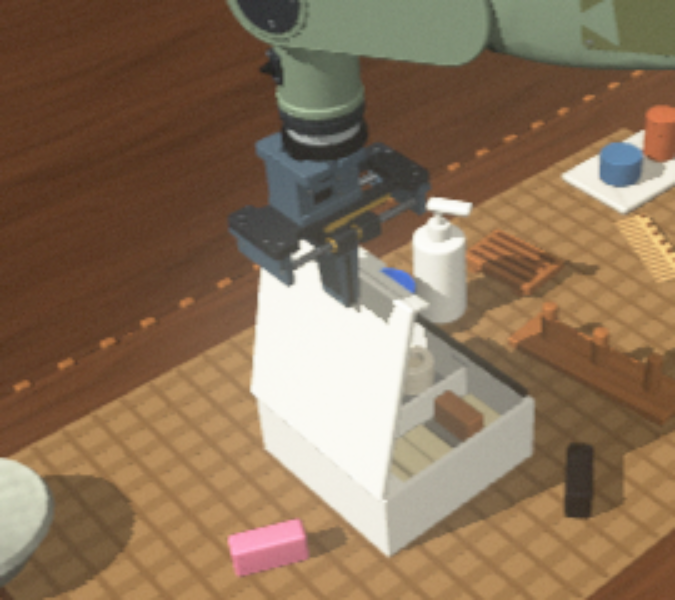

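Run:
```python
import numpy as np
def P(t): t=np.radians(t); return np.array([252.5-205*np.cos(t)+10*np.sin(t)+13.5, 94+205*np.sin(t)+10*np.cos(t)])
for a,b in((75,50),(50,25),(25,4)):
    p0=P(a)
    for t in np.linspace(a,b,7)[1:]:
        d=P(t)-p0; print(round(t,1),"x",round(-d[1]/100,2),"z",round(-d[0]/100,2),P(t).round(0))
```

```text
70.8 x 0.04 z 0.14 [208. 291.]
66.7 x 0.08 z 0.29 [194. 286.]
62.5 x 0.14 z 0.42 [180. 280.]
58.3 x 0.21 z 0.56 [167. 274.]
54.2 x 0.29 z 0.69 [154. 266.]
50.0 x 0.37 z 0.81 [142. 257.]
45.8 x 0.09 z 0.12 [130. 248.]
41.7 x 0.2 z 0.22 [120. 238.]
37.5 x 0.31 z 0.32 [109. 227.]
33.3 x 0.42 z 0.42 [100. 215.]
29.2 x 0.55 z 0.5 [ 92. 203.]
25.0 x 0.68 z 0.57 [ 84. 190.]
21.5 x 0.11 z 0.06 [ 79. 178.]
18.0 x 0.23 z 0.1 [ 74. 167.]
14.5 x 0.35 z 0.14 [ 70. 155.]
11.0 x 0.47 z 0.18 [ 67. 143.]
7.5 x 0.59 z 0.2 [ 64. 131.]
4.0 x 0.71 z 0.22 [ 62. 118.]
```

{"op": "send_rows", "data": {"commands": [[[0.04,0,0.14,0,0,0],[0.08,0,0.29,0,0,0],[0.14,0,0.42,0,0,0],[0.21,0,0.56,0,0,0],[0.29,0,0.69,0,0,0],[0.37,0,0.81,0,0,0],[0.37,0,0.81,0,0,0]]]}}

```text
time_s: 33.65
ee_pos: [568.4, 142.4, 256.2]
ee_rot: [-67.9, 89.8, -157.0]
force: [-0.4, -0.4, 0.1]
gripper_width: 0.3
```

Run:
```python
from m import *
s=tool()[0];print(s['ee_pos'],s['force'],s['qpos'])
p,W,K,T=grab("side"); cv2.imwrite("pics/s22.png",cv2.resize(p[50:290,130:400],(0,0),fx=2.5,fy=2.5)[:,:,::-1])
```

```text
[568.41691166 142.35193257 256.16925141] [-0.4411971  -0.38008082  0.14317124] [ 1.29517764e+01  1.81199232e+01  8.38193118e+01 -2.95410715e-02
  7.82243998e+01  1.02050633e+02]
```

View pics/s22.png

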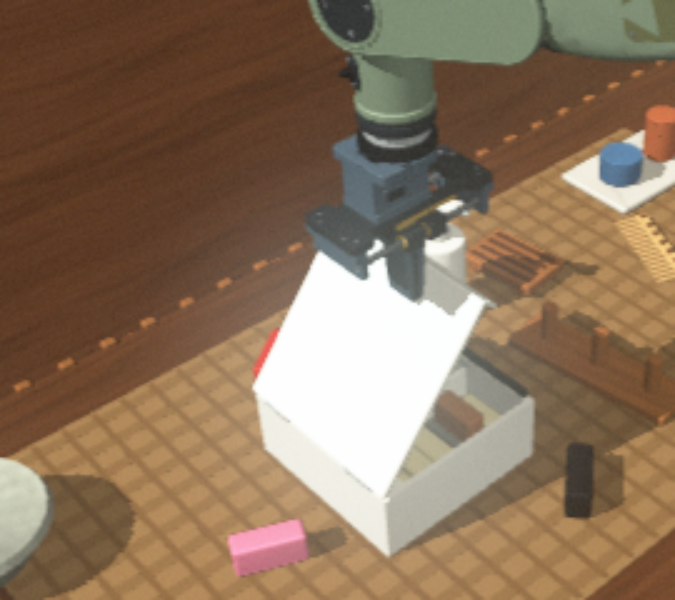

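The lid is following at about 50°, so I'm continuing along the arc.

{"op": "send_rows", "data": {"commands": [[[0.09,0,0.12,0,0,0],[0.2,0,0.22,0,0,0],[0.31,0,0.32,0,0,0],[0.42,0,0.42,0,0,0],[0.55,0,0.5,0,0,0],[0.68,0,0.57,0,0,0],[0.68,0,0.57,0,0,0]]]}}

```text
time_s: 34.58
ee_pos: [569.1, 86.0, 187.8]
ee_rot: [-82.0, 89.8, -171.1]
force: [-0.7, 0.4, 0.0]
gripper_width: 0.4
```

{"op": "send_rows", "data": {"commands": [[[0.11,0,0.06,0,0,0],[0.23,0,0.1,0,0,0],[0.35,0,0.14,0,0,0],[0.47,0,0.18,0,0,0],[0.59,0,0.2,0,0,0],[0.68,0,0.22,0,0,0],[0.68,0,0.22,0,0,0]]]}}

```text
time_s: 35.45
ee_pos: [569.7, 64.5, 120.4]
ee_rot: [-83.3, 89.9, -172.3]
force: [-0.6, -0.4, 0.3]
gripper_width: 0.4
```

Run:
```python
from m import *
s=tool()[0];print(s['ee_pos'],s['force'],s['qpos'])
p,W,K,T=grab("side"); cv2.imwrite("pics/s23.png",cv2.resize(p[50:290,130:400],(0,0),fx=2.5,fy=2.5)[:,:,::-1])
p,W,K,T=grab("wrist"); cv2.imwrite("pics/w23.png",p[:,:,::-1])
```

```text
[569.74281736  64.48428332 120.39551536] [-0.59548531 -0.39728529  0.30615755] [ 5.31115192e+00  2.24543004e+01  9.76858462e+01 -6.00537714e-03
  5.99858904e+01  9.43395845e+01]
```

View pics/s23.png

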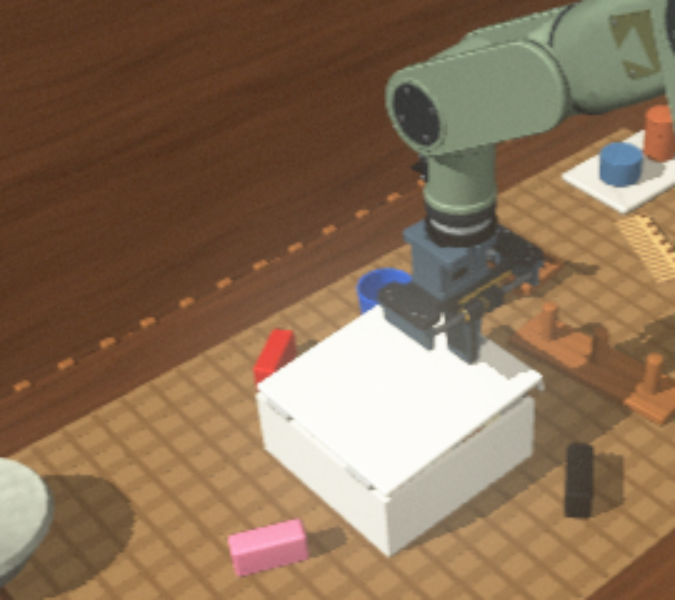

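View pics/w23.png

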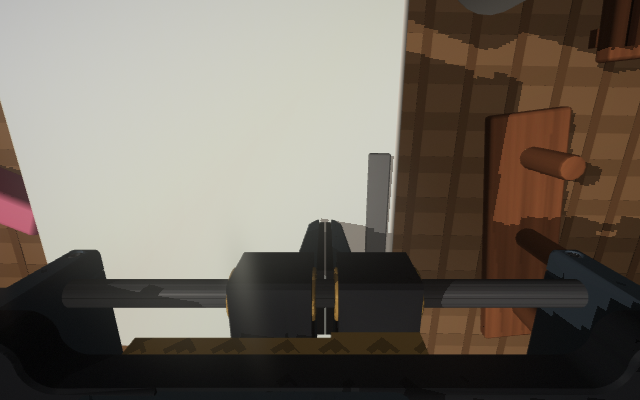

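Run:
```python
from m import *
p,W,K,T=grab("wrist")
for u_,v_ in((378,170),(378,200),(388,180),(372,180),(396,180),(360,170),(398,100),(300,150),(100,100)): print(u_,v_,W[v_-1:v_+2,u_-1:u_+2].reshape(-1,3).mean(0).round(1))
print(delta([600,36,135],down(-89)))
```

```text
378 170 [618.8  36.5 124.4]
378 200 [601.5  35.4 124.7]
388 180 [613.2  30.6 124.4]
372 180 [613.   39.5 124.3]
396 180 [603.2  15.6  81.3]
360 170 [617.9  46.1 120.9]
398 100 [655.9  28.  121.6]
300 150 [628.2  80.1 118.2]
100 100 [653.2 193.3 109.6]
(array([-0.1327,  0.2883,  0.2922]), array([-0.    ,  0.    , -0.0001]))
```

{"op": "send_rows", "data": {"commands": [[[-0.16,0,0,0,0,0],[-0.16,0.15,0.15,0,0,0],[-0.16,0.29,0.29,0,0,0],[-0.16,0.29,0.29,0,0,0]]]}}

```text
time_s: 36.1
ee_pos: [601.2, 34.6, 137.1]
ee_rot: [44.2, 90.0, -44.9]
force: [-0.8, 0.3, -0.3]
gripper_width: 0.6
```

{"op": "send_rows", "data": {"commands": [[[0.05,0,0,0,0,0],[0.1,0,0,0,0,0],[0.15,0,0,0,0,0],[0.2,0,0,0,0,0],[0.2,0,0,0,0,0]]]}}

```text
time_s: 36.72
ee_pos: [599.8, 36.3, 117.3]
ee_rot: [-75.3, 90.0, -164.3]
force: [0.7, 0.1, 0.3]
gripper_width: 0.5
```

{"op": "send_rows", "data": {"commands": [[[0.02,0,0,0,0,0],[0.04,0,0,0,0,0],[0.06,0,0,0,0,0],[0.08,0,0,0,0,0],[0.08,0,0,0,0,0]]]}}

```text
time_s: 37.35
ee_pos: [599.9, 35.7, 109.6]
ee_rot: [11.4, 89.9, -77.6]
force: [-0.9, -2.6, 4.5]
gripper_width: 0.4
```

{"op": "send_rows", "data": {"commands": [[[0.01,0,0,0,0,0],[0.02,0,0,0,0,0],[0.03,0,0,0,0,0],[0.03,0,0,0,0,0]]]}}

```text
time_s: 37.85
ee_pos: [600.0, 35.6, 107.2]
ee_rot: [18.1, 89.9, -70.9]
force: [-2.9, -3.5, 7.7]
gripper_width: 0.6
```

{"op": "send_rows", "data": {"commands": [[[0.01,0,0,0,0,0],[0.02,0,0,0,0,0],[0.03,0,0,0,0,0],[0.03,0,0,0,0,0]]]}}

```text
time_s: 38.35
ee_pos: [600.0, 35.5, 105.4]
ee_rot: [39.9, 89.9, -49.1]
force: [-4.6, -3.3, 13.7]
gripper_width: 0.4
```

{"op": "send_rows", "data": {"commands": [[[0.01,0,0,0,0,0],[0.02,0,0,0,0,0],[0.02,0,0,0,0,0]]]}}

```text
time_s: 38.72
ee_pos: [600.0, 35.4, 104.2]
ee_rot: [47.8, 89.9, -41.2]
force: [-5.7, -3.1, 16.8]
gripper_width: 0.5
```

{"op": "send_rows", "data": {"commands": [[[0.01,0,0,0,0,0],[0.02,0,0,0,0,0],[0.02,0,0,0,0,0]]]}}

```text
time_s: 39.1
ee_pos: [600.1, 35.4, 104.1]
ee_rot: [61.3, 89.8, -27.7]
force: [-9.0, -3.4, 27.1]
gripper_width: 0.6
```

{"op": "send_rows", "data": {"commands": [[[0.01,0,0,0,0,0],[0.02,0,0,0,0,0],[0.02,0,0,0,0,0]]]}}

```text
time_s: 39.48
ee_pos: [600.1, 35.4, 103.9]
ee_rot: [68.0, 89.8, -21.0]
force: [-11.2, -3.2, 37.1]
gripper_width: 0.5
```

It has reached a hard stop: the force climbed while z stayed at 104. I'll back off and check whether the lid springs back.

{"op": "send_rows", "data": {"commands": [[[-0.05,0,0,0,0,0],[-0.1,0,0,0,0,0],[-0.5,0,0,0,0,0],[-0.9,0,0,0,0,0],[-1,0,0,0,0,0]]]}}

```text
time_s: 40.1
ee_pos: [601.4, 36.7, 199.5]
ee_rot: [100.2, 89.7, 11.2]
force: [-0.1, -0.3, -0.1]
gripper_width: 0.6
```

{"op": "send_rows", "data": {"commands": [[[-0.5,0,0,0,0,0],[-1,0,0,0,0,0],[-1,0,0.4,0,0,0],[-1,0,0.8,0,0,0],[-1,0,1,0,0,0]]]}}

```text
time_s: 40.72
ee_pos: [601.3, -65.1, 295.6]
ee_rot: [-107.1, 89.8, 163.9]
force: [0.5, 0.3, 0.1]
gripper_width: 0.6
```

{"op": "send_rows", "data": {"commands": [[[0,0,0.4,0,0,0],[0,0,0.8,0,0,0],[0,0,1,0,0,0],[0,0,1,0,0,0]]]}}

```text
time_s: 41.22
ee_pos: [603.3, -164.1, 296.5]
ee_rot: [-138.9, 89.9, 132.0]
force: [0.4, 0.6, -0.2]
gripper_width: -0.0
```

Run:
```python
from m import *
s=tool()[0];print(s['ee_pos'],s['force'])
p,W,K,T=grab("top"); cv2.imwrite("pics/t24.png",cv2.resize(p[110:310,180:500],(0,0),fx=2.5,fy=2.5)[:,:,::-1])
P=reg(W,248,318,165,240,85,135); 
A=np.c_[P[:,:2]-[597,252],np.ones(len(P))]; 
for i in range(3):
    c=np.linalg.lstsq(A,P[:,2],rcond=None)[0]; r=P[:,2]-A@c; k=np.abs(r)<4; A,P=A[k],P[k]
print("plane",c, "lid angle ~",-c[1],len(P))
p,W,K,T=grab("side"); cv2.imwrite("pics/s24.png",cv2.resize(p[110:290,180:400],(0,0),fx=3.3,fy=3.3)[:,:,::-1])
v0,u0=200,275
P=reg(W,225,310,200,235,85,135); P=P[(P[:,0]>495)&(P[:,0]<700)&(P[:,1]>45)&(P[:,1]<245)]; A=np.c_[P[:,:2]-[597,252],np.ones(len(P))]
for i in range(3):
    c=np.linalg.lstsq(A,P[:,2],rcond=None)[0]; r=P[:,2]-A@c; k=np.abs(r)<4; A,P=A[k],P[k]
print("side plane",c,len(P))
```

```text
[ 603.34117492 -164.06600564  296.52956741] [ 0.36657959  0.62912276 -0.17322595]
plane [ 1.93434850e-03 -1.42902196e-02  1.04164600e+02] lid angle ~ 0.014290219565788131 5126
side plane [-1.13198667e-04 -9.55994081e-03  1.05423920e+02] 1812
```

View pics/t24.png

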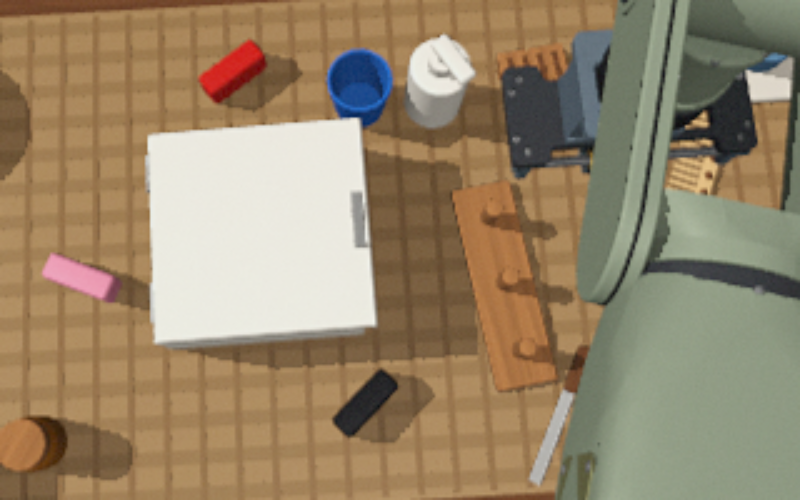

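View pics/s24.png

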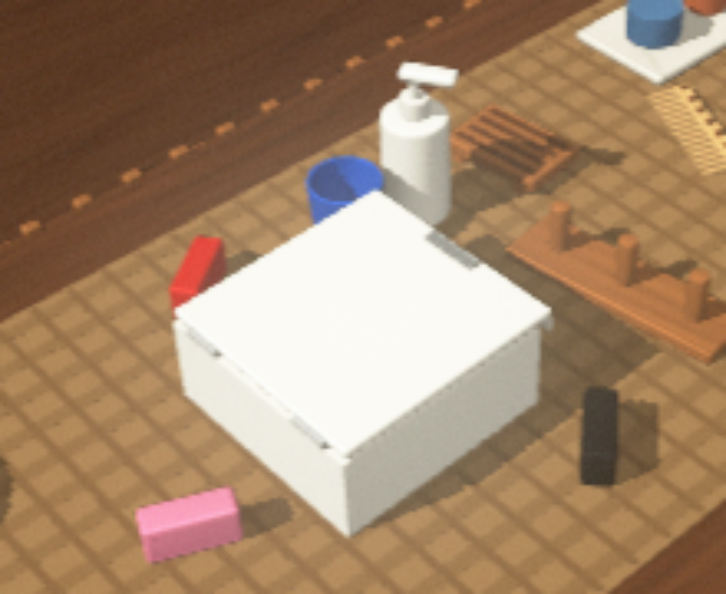

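The lid reads about 0.014 rad from the top view and 0.010 rad from the side view. That fits the caught range, since uncaught it would spring back above 0.03. The bystanders are undisturbed and the arm is clear, so I'm handing in.

```bash
python3 -c "
from workcell import env
print(env.job_done())"
```

```text
the job is handed in; nothing more can be done
None
```

The box is packed and shut, and I handed the job in at about 41 s of the 210 s allowed; the hand-in gives no verdict.

- **Rolls:** Only two rolls were on the stand. Both are in the raised-floor bay, as seen in the wrist and side views before closing.
- **Pumice:** It had been knocked about 75 mm aside, so I found it again before gripping it. It stands in the gap with its grip top at 84.7 mm (84 expected) and tilted about 0.02 rad.
- **Soaps:** All four stood within about 0.02 rad of level before I closed the lid.
- **Lid:** I swung it over and pressed the free edge down. The force kept rising to about 37 N at the fingertips while the height no longer changed, so it was fully down. That is more than the 10–18 N needed. After release the lid read 0.014 rad from the top camera and 0.010 rad from the side camera, so the two agree only to about 0.005 rad. Both fit a caught lid; an uncaught one would sit above 0.03.

I judged the catch from the lid staying down, as its nose was not visible. I did not re-measure the bystanders after closing. The last pictures show those in view undisturbed, but the arm hid part of that area.

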